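# Hang the brush holder on the rail and start its clamp screw

### The arm

A 6-joint arm with a two-finger parallel gripper is mounted at the origin on the work surface. World frame = base frame: x ahead of the robot, y to its left, z up, the work surface at z = 0. Lengths are in m, angles in rad, forces in N, time in s.
With the tool pointing down it reaches from about 0.15 to 0.775 m from the base axis. Payload 6.1 kg.
Tool frame: the origin (TCP) lies on the centre line of the jaws, within the pads' length; the fingertips stand 17 mm ahead of it and the grasp point (between the pads) lies 2 mm behind it; z points along the fingers, y is the direction in which the jaws open and shut (so a half turn about z gives the same grasp; the last joint's range is limited). The gripper opens to 85 mm and grips with 20 to 120 N. Pads are 22 mm wide; open, the fingers measure 114 mm over their backs; the gripper's body (76 mm by 85 mm) begins 54 mm behind the grasp point. The pads swing forward as they close: fully open they stand 13 mm farther back than shut.
Start: joints at [-1.292, 0.126, -0.04, 1.405, 0, 1.571], TCP at [0.144, -0.505, 0.248] pointing down, gripper open.
Joint ranges: [-2.72, 2.72], [-0.95, 1.95], [-1.27, 1.35], [-1.78, 2.02], [-1.46, 1.47], [-3.14, 3.14]. Speed limits (rad/s): [2.39, 2.39, 3.01, 3.14, 3.14, 3.14].

### API

Orientations are given as [roll, pitch, yaw] about the fixed x, y, z axes, in that order (R = Rz(yaw) Ry(pitch) Rx(roll)).
In Python, from bench import status, eyes, env, nets gives the robot as it stands.
- The arm moves only by the tool jog_arm, never from a script. Its argument "commands" is a list of rows, each an object of numbers: "x", "y", "z": the shift along the tool's x, y, z in cm; "roll": the turn about the tool's z in degrees; "claw": the finger opening in cm, from 0 to 8.54. In form: [{"x": .., "y": .., "z": .., "roll": .., "claw": ..}, ...]. A call has 1 to 8 rows; each row is the pose to reach, as a shift and turn from the pose commanded when the call began, along the tool's axes at that moment; what a row does not reach only later rows make up. A row lasts 1/8 s, in which the tool goes at most 62.5 mm and 10.7 degrees, less where a joint would pass 70% of its speed; a pose out of reach is approached as far as the arm can. A call with a gripper value outside its range is refused whole. The fingers move at their own pace and stop on an object; "grip_force" is the grip in N (left out, the last holds). Time passes only in rows, so rows that repeat a pose let the fingers close. It gives the time, the measured TCP pose, the force and the opening at its end, in the units of the state.
- status.sense(): the state, without advancing time (a new reading comes with each control period).
- eyes.grab_frame(name): name is "side" or "top" or "wrist"; returns a dict with "pixels" (480x640x3 uint8, red, green, blue), "fov_y" (degrees; the focal length in pixels is half the picture's height over the tangent of half this angle, whatever the lens; pixels are square), "cx", "cy" (the principal point, pixels), "k1" (the pictures are not rectified: a ray, as slopes to the right and down, at radius r is drawn at 1 + k1 r^2 times it, then the intrinsics apply), "R" (3x3) and "t" (3): a world point X has camera coordinates R X + t. Camera axes: x right, y down, z forward; pixel columns grow to the right and rows downward; lengths in m; the calibration is good to about 2 mm. A picture is of the moment at which its call begins. There is no depth.
- env.sign_off(): hands the job in, once; it reports no verdict.
Trained networks look in the newest picture that a camera, given by its name, has taken for a name from the list of things; names that differ only in an ending like _2 or _b are one class to them, and where a whole thing is asked for, a point or a joint stands for the part that bears it (a point fixed in the world has none). Each returns a list of dicts, best first, with "confidence" (0 to 1); they miss things now and then, are a little off and sometimes report something else, mostly with a low value. They report only what shows in the picture. A call takes as long as a camera call. They do not tell look-alikes from the thing itself.
- nets.spot_in(camera, query): "location" ([x, y, z] in m, in world coordinates, good to about 4 mm: the middle of the surface that is visible of it).
- nets.masks_of(camera, query): "mask" (480x640 bool, what is visible of it).
- nets.mark_of(camera, query): "location" ([x, y, z] in m, in world coordinates, good to about 4 mm: a listed point, or the origin of a listed thing).
The state is a dict: "t": time; "q": joint angles; "qd": joint speeds; "effort": joint torques, N m; "ee_pos": TCP position; "ee_rot": TCP orientation; "ft_force": force on the tool from outside, world axes, zero at the start; "torque": the same for the moment, N m; "opening": opening from 0.0 (shut) to 1.0 (fully open).
Only numpy, scipy, OpenCV 4.12 (cv2) and the standard library are available. Lean on these libraries where they do the work, as an engineer would, in place of code of your own. Each camera call takes 0.05 s, during which the arm holds its last target.

### The job

Hang the white brush holder over the free stretch of the slotted rail so that it sits fully down on it with its nut plate in the slot. Then start its red clamp screw without forcing or cross-threading it: turn it backward (counter-clockwise from above) until you feel it drop into the thread, then forward about one full turn. Finish still gripping the red screw head, with the screw started and the holder down on the rail so that someone else can slide it to its place, and leave the other things on the table undisturbed.

Things in the scene. Friction and masses are not known exactly. Their poses are not given: they have to be found in the camera images.
- holder_grip (a point): Grasp centre of the loose white brush holder: an inverted-U saddle 136 mm long, 47 mm wide (grip across x), 34 mm high, 0.4 kg, standing on its two long walls. The point is on the centre line 17 mm above the lower edge (half-way up). x: across, y: along it towards the screw end, z: up. The screw's axis is 56 mm along +y; mid-length is 10 mm along +y.
- holder_seat (a point): Middle of the underside of the holder's 6 mm roof, which comes to lie on the rail's top; 28 mm above the lower edge, 11 mm above holder_grip and 10 mm along +y from it; axes as holder_grip. The U's inside is 37 mm wide, widening to about 43 mm at its mouth. Below the screw a brass nut plate (10 mm wide, 34 mm long, 11 mm deep) hangs under the roof.
- holder: The holder as a solid; origin at mid-length on its centre line at its lower edge; axes as holder_grip. At the screw end two teal rings stick out level to +x and -x: they reach 68 mm from the centre line, lie 27 to 65 mm along +y from the origin, 14 to 30 mm above the lower edge.
- rail_top (a point): Middle of the top of the slotted aluminium rail, 130 mm above the table: rail 30 mm wide, 30 mm high, 360 mm long, with an open slot 18 mm wide, 12 mm deep along its top. y: along the rail, x: across it, z: up. A small white clip with a cup (at -x) is fixed on it from 138 to 174 mm along +y; free from -180 to +130 mm. Either way round is right for the holder.
- stand: The rail with posts and feet as a solid, fixed to the table; origin on the table under rail_top, same axes. Posts at -150 and +150 mm along y, narrower than the rail; feet 110 mm long across it, 10 mm thick.
- screw_head (a point): Centre of the clamp screw's red round head: 30 mm diameter, 15 mm high, upright axis (z up), white line on top. The screw is captive: it only turns and slides along its axis, in a fixed collar (26 mm diameter, 10 mm high) on the holder's roof. At the start the head's centre is 31 mm above the roof's top, its underside 13 mm above the collar.
- screw: The clamp screw as a solid (60 g); origin on its axis at the underside of its head. Its thread drops when turned backward by 0.5 to 1.6 rad from the start; fingers that grip it hold it up until they go down with it or open, then it falls 4 mm by its own weight. Pressing with over 30 N can force it through the thread, which spoils it.
- screw_turn (a joint): Turn of the screw in rad, growing forward (clockwise from above), counting over several turns. Starts at 0.5 to 1.5, resting on the thread's top. Turned backward, at about 0 (to -0.1) its thread start passes the thread's end and it can drop. Forward after that it goes down 4 mm a turn. Forward past 2.4 without the drop is cross-threading.
- screw_depth (a joint): How far the screw has gone down in m: 0.0003 to 0.001 at the start, 0.004 just after the drop (at turn 0), then 0.004 more for each forward turn (0.008 after one). A gripper that turns the screw should go down with it, or else it draws the holder up off the rail.
- toothbrush: Bystander: electric toothbrush standing upright, dark blue, 42 mm diameter at its foot, 192 mm tall; origin at its foot.
- plaster_cast: Bystander: cream plaster cast of a jaw, 52 x 60 x 30 mm; origin under its centre.
- jaw_model: Bystander: white jaw model with pink gums, 80 x 80 x 78 mm; origin under its centre.
- tray: Bystander: orange instrument tray, 150 x 200 x 16 mm with small instruments; origin under its centre.
Things that resemble listed ones, but are neither listed nor needed, are in the scene too. Leave any orange look-alike of the holder alone.

How it is judged:
By the outcome, as a careful person would: the job done as asked, in the order asked, and still so for the second after the job is handed in, while the arm keeps its last pose, push and grip.
It also fails if it takes over 72 s, if anything falls off the work surface, if the arm or the gripper's body presses on something with over 40 N, if the wrist force passes 120 N, or if a joint passes its speed limit or range.

## Working session

There is one attempt and no reset: what is moved stays moved. The work goes in short steps, Python scripts to look and compute and a tool call to move; the robot and the scene stay as the last step left them, time stands still between calls to the robot, and variables do not carry over. Pictures are saved under pics/ and viewed, and the job is handed in when it is done.

Besides the shell and the picture viewer there is one more tool, called after "Emit:" in YAML: its name, and indented under it one key for each argument. jog_arm: Moves the arm, as the interface text tells. Its arguments: {"type":"object","properties":{"commands":{"type":"array"},"grip_force":{"type":"number"}},"required":["commands"]}

```bash
mkdir -p pics; ls; python3 - <<'E'
from bench import status, eyes, env, nets
import cv2
s=status.sense(); print({k:s[k] for k in ('t','ee_pos','ee_rot','ft_force','opening')})
for n in ('side','top','wrist'):
    f=eyes.grab_frame(n); cv2.imwrite(f'pics/{n}0.png',f['pixels'][:,:,::-1])
    print(n,f['fov_y'],f['cx'],f['cy'],f['k1'],f['R'],f['t'])
    for q in ('holder_grip','holder_seat','holder','rail_top','screw_head','screw','stand','toothbrush','plaster_cast','jaw_model','tray'):
        print(q,[( [round(float(v),4) for v in d['location']],round(d['confidence'],2)) for d in nets.mark_of(n,q)][:4])
E
```

```text
pics
{'t': 0.0, 'ee_pos': array([ 0.14438867, -0.50437094,  0.24752371]), 'ee_rot': array([-3.13999512e+00, -6.49971971e-06,  2.78832267e-01]), 'ft_force': array([-0.57189346,  0.01812199,  0.51204126]), 'opening': 0.9974011307509874}
side 43.24561233078368 314.8123976526774 235.34712612395685 -0.046358565622138505 [[-0.72384629 -0.6899587  -0.00188144]
 [-0.36762549  0.38798626 -0.84517345]
 [ 0.58386475 -0.611084   -0.53448882]] [0.3282005  0.31868049 1.13739186]
holder_grip [([0.4639, -0.4366, 0.0143], 0.85), ([0.2555, -0.3479, 0.018], 0.66), ([0.4585, -0.2761, 0.0123], 0.64), ([0.4352, -0.2212, 0.0641], 0.64)]
holder_seat [([0.4697, -0.4358, 0.0274], 0.78), ([0.2669, -0.3523, 0.0207], 0.7)]
holder [([0.2608, -0.3499, 0.0028], 0.96), ([0.4701, -0.4385, -0.0], 0.82), ([0.4564, -0.2597, -0.0015], 0.6), ([0.3784, -0.0293, -0.0012], 0.33)]
rail_top [([0.5579, 0.0587, 0.1291], 0.64)]
screw_head [([0.4372, -0.2227, 0.0638], 0.66), ([0.5088, -0.467, 0.0668], 0.58)]
screw [([0.5053, -0.4679, 0.0511], 0.68), ([0.4388, -0.2198, 0.0572], 0.48)]
stand []
toothbrush [([0.378, 0.2434, 0.0009], 
[... 1056 characters left out ...]
.2371, 0.0017], 0.75), ([0.4385, -0.2193, 0.0563], 0.52)]
plaster_cast [([0.3824, -0.0273, -0.0009], 0.76)]
jaw_model [([0.7415, 0.2589, -0.0003], 0.9)]
tray [([0.6844, -0.3106, -0.0035], 0.63)]
wrist 65.91627941861502 325.5396155406399 243.60063283468912 -0.06770115275109483 [[ 2.75058502e-01 -9.61427335e-01  5.47608134e-04]
 [-9.28570232e-01 -2.65510565e-01  2.59348154e-01]
 [-2.49199009e-01 -7.18444071e-02 -9.65783741e-01]] [-0.52605265 -0.03373043  0.37819076]
holder_grip [([0.2582, -0.354, 0.019], 0.93)]
holder_seat [([0.2676, -0.3539, 0.0313], 0.89)]
holder [([0.2679, -0.3508, -0.001], 0.68)]
rail_top []
screw_head []
screw []
stand []
toothbrush []
plaster_cast []
jaw_model []
tray []
```

View pics/side0.png

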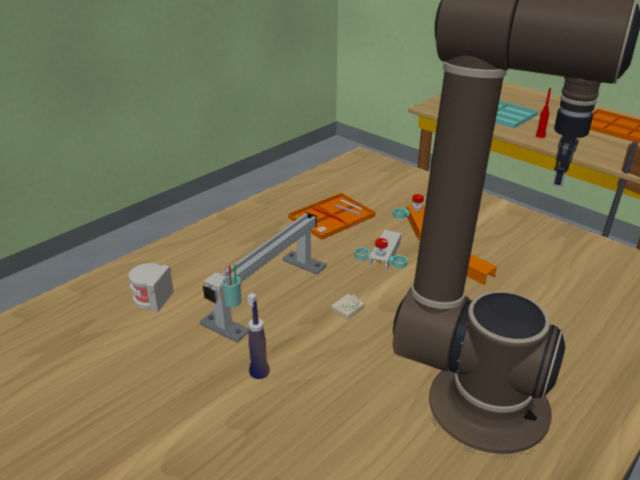

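View pics/top0.png

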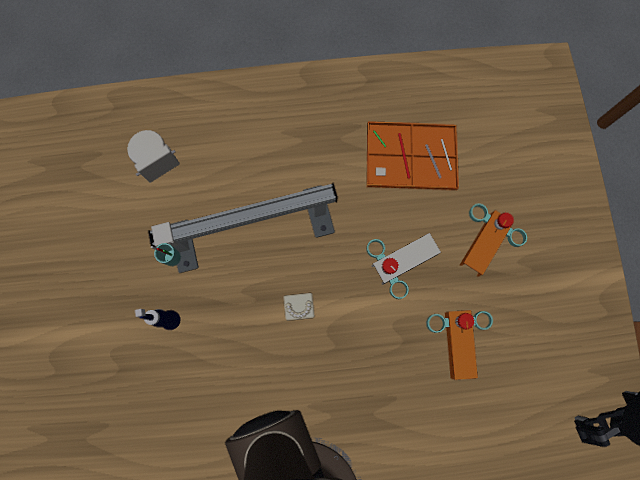

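View pics/wrist0.png

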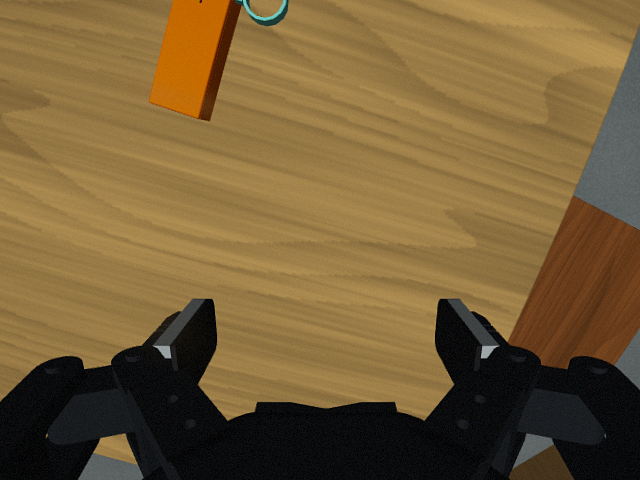

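Candidates in the top picture: the white holder is at (408,258) with its screw at (390,266). The orange look-alikes are at (487,243) and (461,343). I choose the white one and measure it and the rail next.

```bash
cat > h.py <<'E'
import numpy as np, cv2
from bench import status, eyes, env, nets
def K(f):
    F=240/np.tan(np.radians(f['fov_y'])/2); return F
def toplane(f,uv,z):
    uv=np.atleast_2d(np.asarray(uv,float)); F=K(f)
    d=(uv-[f['cx'],f['cy']])/F; s=d.copy()
    for _ in range(20): s=d/(1+f['k1']*(s**2).sum(1,keepdims=True))
    R=np.array(f['R']);t=np.array(f['t']); C=-R.T@t
    r=np.c_[s,np.ones(len(s))]@R
    return (C+r*((z-C[2])/r[:,2:3]))[:,:2]
def proj(f,X):
    X=np.atleast_2d(X); c=X@np.array(f['R']).T+np.array(f['t']); s=c[:,:2]/c[:,2:]
    s=s*(1+f['k1']*(s**2).sum(1,keepdims=True)); return s*K(f)+[f['cx'],f['cy']]
def save(f,name,box=None,k=1):
    im=f['pixels'][:,:,::-1]
    if box: x0,y0,x1,y1=box; im=cv2.resize(im[y0:y1,x0:x1],None,fx=k,fy=k,interpolation=cv2.INTER_CUBIC)
    cv2.imwrite('pics/'+name,im)
E
python3 - <<'E'
from h import *
f=eyes.grab_frame('top'); save(f,'crop1.png',(355,220,455,310),6); save(f,'crop2.png',(130,170,350,280),3)
for q in('holder','stand'):
  for d in nets.masks_of('top',q):
    m=d['mask']; ys,xs=np.nonzero(m); print(q,d['confidence'],xs.min(),xs.max(),ys.min(),ys.max(),m.sum(),f['pixels'][m].mean(0))
hsv=cv2.cvtColor(f['pixels'],cv2.COLOR_RGB2HSV)
w=np.zeros((480,640),bool); w[225:300,365:445]=True
m=w&(hsv[...,1]<40)&(hsv[...,2]>150); ys,xs=np.nonzero(m); print(m.sum())
P=toplane(f,np.c_[xs,ys],.034); r=cv2.minAreaRect((P*1000).astype(np.float32)); print(r, cv2.boxPoints(r))
E
```

```text
holder 0.88 366 439 234 297 1793 [138.53820413 130.87228109 127.85666481]
holder 0.86 426 492 310 378 2159 [129.94719778  79.02640111  41.64242705]
holder 0.84 461 525 206 273 1793 [130.22476297  77.89180145  40.68823201]
stand 0.75 149 337 184 271 5248 [88.65758384 93.03525152 95.0621189 ]
stand 0.62 283 313 293 320 722 [143.42520776 140.24376731 129.97229917]
1159
((452.0672607421875, -260.35260009765625), (45.73078155517578, 133.59616088867188), 22.083541870117188) [[ 405.76608 -207.05148]
 [ 455.99265 -330.8466 ]
 [ 498.36844 -313.65372]
 [ 448.14188 -189.85861]]
```

View pics/crop1.png

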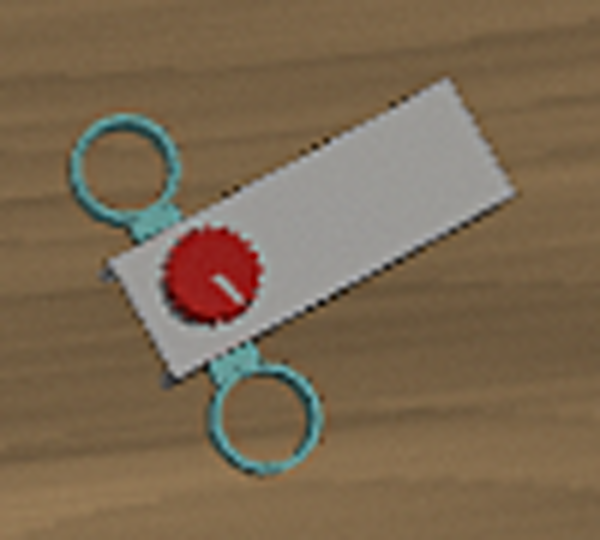

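View pics/crop2.png

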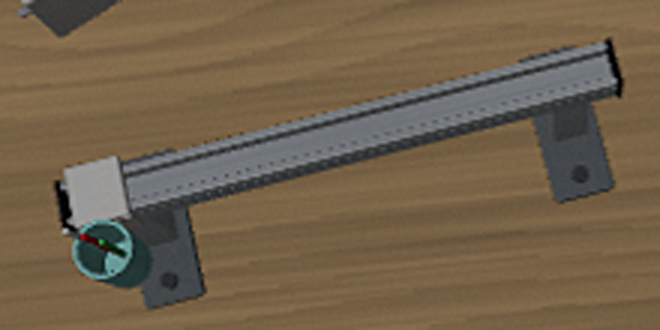

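The crop confirms a white holder with a red screw and teal rings, screw at top pixel (390,266). I'm moving above it.

Emit:
jog_arm:
  commands:
    - {"x": 4.6, "y": -1.8, "roll": 10.5}
    - {"x": 9.1, "y": -3.5, "roll": 21}
    - {"x": 13.7, "y": -5.3, "roll": 31.5}
    - {"x": 18.3, "y": -7.0, "roll": 42}
    - {"x": 22.9, "y": -8.8, "roll": 52.5}
    - {"x": 27.4, "y": -10.6, "roll": 63}
    - {"x": 32, "y": -12.3, "roll": 73.5}
    - {"x": 36.6, "y": -14.1, "roll": 84}

```text
$.commands[0]: bad value
```

Emit:
jog_arm:
  commands:
    - {"claw": 8.5}
    - {"claw": 8.5}
    - {"claw": 8.5}

```text
$.commands[0]: bad value
```

```bash
python3 - <<'E'
from h import *
s=status.sense(); print(s['t'],s['ee_pos'],np.degrees(s['ee_rot']),s['q'],s['ft_force'])
f=eyes.grab_frame('wrist'); save(f,'wrist1.png')
for q in ('holder_grip','holder_seat','holder','screw_head','screw'):
    print(q,[(np.round(d['location'],4),round(d['confidence'],2)) for d in nets.mark_of('wrist',q)][:3])
E
```

```text
1.95 [ 0.14446245 -0.50474585  0.24830909] [1.79996159e+02 2.45742206e-03 1.59712570e+01] [-1.29201724e+00  1.25796325e-01 -3.95724458e-02  1.40536052e+00
 -4.28919871e-05  1.57082439e+00] [ 0.12536627 -0.14100903  1.51521858]
holder_grip [(array([ 0.2576, -0.3529,  0.0178]), 0.97)]
holder_seat [(array([ 0.2675, -0.3538,  0.0268]), 0.6)]
holder [(array([ 2.619e-01, -3.513e-01,  2.000e-04]), 0.96)]
screw_head []
screw []
```

View pics/wrist1.png

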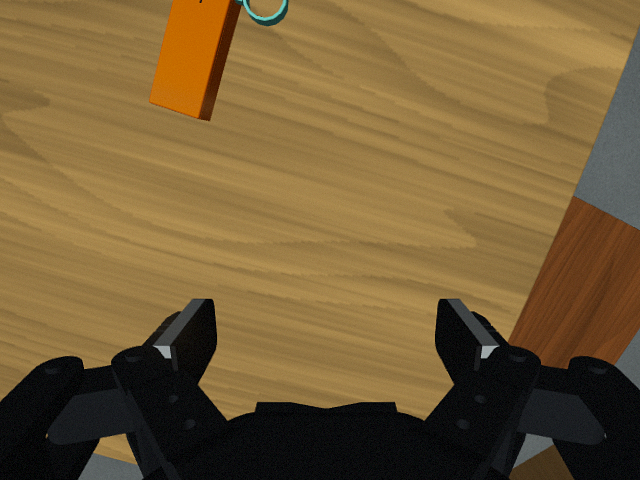

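Rows must contain every field, so the call was refused and the arm hasn't moved.

Emit:
jog_arm:
  commands:
    - {"x": 4.6, "y": -1.8, "z": 0, "roll": 10.5, "claw": 8.5}
    - {"x": 9.1, "y": -3.5, "z": 0, "roll": 21, "claw": 8.5}
    - {"x": 13.7, "y": -5.3, "z": 0, "roll": 31.5, "claw": 8.5}
    - {"x": 18.3, "y": -7.0, "z": 0, "roll": 42, "claw": 8.5}
    - {"x": 22.9, "y": -8.8, "z": 0, "roll": 52.5, "claw": 8.5}
    - {"x": 27.4, "y": -10.6, "z": 0, "roll": 63, "claw": 8.5}
    - {"x": 32, "y": -12.3, "z": 0, "roll": 73.5, "claw": 8.5}
    - {"x": 36.6, "y": -14.1, "z": 0, "roll": 84, "claw": 8.5}

```text
t: 3.25
ee_pos: [0.3277, -0.3739, 0.2481]
ee_rot: [-3.042, 0.009, -0.906]
ft_force: [-0.4, -0.6, -0.7]
opening: 0.992
```

```bash
python3 - <<'E'
from h import *
s=status.sense(); print(s['t'],s['ee_pos'],np.degrees(s['ee_rot']),s['q'],s['ft_force'])
f=eyes.grab_frame('wrist'); save(f,'wrist2.png')
for q in ('holder_grip','holder_seat','holder','screw_head','screw'):
    print(q,[(np.round(d['location'],4),round(d['confidence'],2)) for d in nets.mark_of('wrist',q)][:3])
E
```

```text
3.25 [ 0.32768238 -0.37393877  0.24814015] [-174.28375794    0.51609622  -51.91202626] [-0.9070455   0.07901295 -0.09532325  1.40556876  0.0997581   3.14057793] [-0.36638953 -0.63698896 -0.66135628]
holder_grip [(array([ 0.2602, -0.3507,  0.0214]), 0.72), (array([ 0.4579, -0.276 ,  0.0143]), 0.66), (array([ 0.4634, -0.434 ,  0.0178]), 0.66)]
holder_seat [(array([ 0.2645, -0.3535,  0.0309]), 0.87), (array([ 0.4724, -0.442 ,  0.0294]), 0.8), (array([ 0.4543, -0.2589,  0.026 ]), 0.6)]
holder [(array([ 0.4731, -0.4386,  0.0011]), 0.98), (array([ 0.4561, -0.2599,  0.    ]), 0.86), (array([ 2.616e-01, -3.546e-01, -2.000e-04]), 0.79)]
screw_head [(array([ 0.4395, -0.2223,  0.0666]), 0.7), (array([ 0.312 , -0.3565,  0.0671]), 0.68)]
screw [(array([ 0.3135, -0.353 ,  0.0626]), 0.98), (array([ 0.4396, -0.2178,  0.0586]), 0.9), (array([ 0.4555, -0.2617,  0.0011]), 0.43)]
```

View pics/wrist2.png

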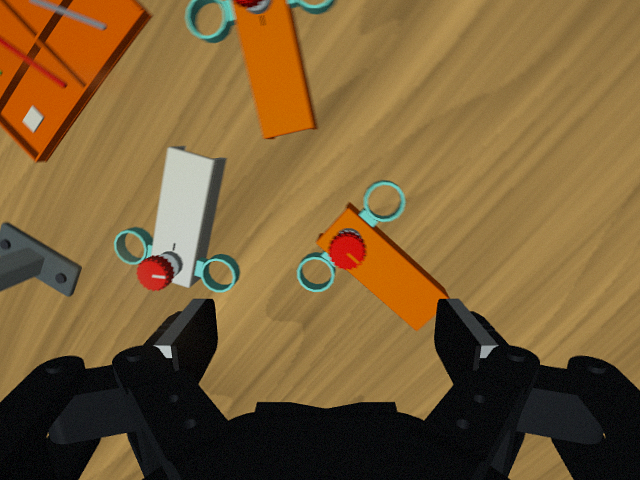

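The last joint hit its limit at q6=π, because yaw = q1 − q6 + 180°. I'll go the other way round to yaw ≈ 112°.

Emit:
jog_arm:
  commands:
    - {"x": 0, "y": 0, "z": 0, "roll": -10.5, "claw": 8.5}
    - {"x": 0, "y": 0, "z": 0, "roll": -21, "claw": 8.5}
    - {"x": 0, "y": 0, "z": 0, "roll": -31.5, "claw": 8.5}
    - {"x": 0, "y": 0, "z": 0, "roll": -42, "claw": 8.5}
    - {"x": 0, "y": 0, "z": 0, "roll": -52.5, "claw": 8.5}
    - {"x": 0, "y": 0, "z": 0, "roll": -63, "claw": 8.5}
    - {"x": 0, "y": 0, "z": 0, "roll": -73.5, "claw": 8.5}
    - {"x": 0, "y": 0, "z": 0, "roll": -84, "claw": 8.5}

```text
t: 4.55
ee_pos: [0.3278, -0.3735, 0.2483]
ee_rot: [-3.123, -0.097, 0.566]
ft_force: [-0.6, -0.1, 0.6]
opening: 0.996
```

```bash
python3 - <<'E'
from h import *
s=status.sense(); print(s['t'],s['ee_pos'],np.degrees(s['ee_rot']),s['q'],s['ft_force'])
E
```

```text
4.55 [ 0.32781987 -0.3734612   0.24834534] [-178.94410916   -5.57711887   32.44001035] [-0.90562892  0.07827207 -0.09561595  1.40568633  0.09867442  1.66844766] [-0.59848132 -0.13791678  0.61671609]
```

Emit:
jog_arm:
  commands:
    - {"x": 2, "y": -0.2, "z": 0, "roll": -10.6, "claw": 8.5}
    - {"x": 4, "y": -0.4, "z": 0, "roll": -21.2, "claw": 8.5}
    - {"x": 6, "y": -0.7, "z": 0, "roll": -31.8, "claw": 8.5}
    - {"x": 8, "y": -0.9, "z": 0, "roll": -42.4, "claw": 8.5}
    - {"x": 10, "y": -1.2, "z": 0, "roll": -53, "claw": 8.5}
    - {"x": 12, "y": -1.4, "z": 0, "roll": -63.6, "claw": 8.5}
    - {"x": 14, "y": -1.6, "z": 0, "roll": -74.2, "claw": 8.5}
    - {"x": 16.6, "y": -1.9, "z": 0, "roll": -84.8, "claw": 8.5}

```text
t: 5.55
ee_pos: [0.4581, -0.2693, 0.2649]
ee_rot: [3.046, -0.027, 2.048]
ft_force: [-0.9, 0.8, 0.3]
opening: 0.999
```

```bash
python3 - <<'E'
from h import *
from scipy.spatial.transform import Rotation as Ro
s=status.sense(); print(s['t'],s['ee_pos'],np.degrees(s['ee_rot']),s['q'],s['ft_force'])
print(Ro.from_euler('xyz',s['ee_rot']).as_matrix())
f=eyes.grab_frame('wrist'); save(f,'wrist3.png')
for q in ('holder_grip','holder_seat','holder','screw_head','screw'):
    print(q,[(np.round(d['location'],4),round(d['confidence'],2)) for d in nets.mark_of('wrist',q)][:3])
E
```

```text
5.55 [ 0.4580857  -0.26933154  0.26491278] [174.53980811  -1.54611915 117.33512983] [-0.58190687  0.11861294 -0.01460049  1.41428886  0.09626429  0.51421041] [-0.93006886  0.76401831  0.27510338]
[[-0.45902713  0.88548401  0.07219526]
 [ 0.88801244  0.45483001  0.0675542 ]
 [ 0.02698159  0.0951195  -0.99510013]]
holder_grip [(array([ 0.464 , -0.2713,  0.0164]), 0.88), (array([ 0.2575, -0.3531,  0.0192]), 0.78), (array([ 0.4646, -0.4332,  0.0167]), 0.78)]
holder_seat [(array([ 0.4518, -0.2593,  0.0277]), 0.88), (array([ 0.4721, -0.4412,  0.0306]), 0.75), (array([ 0.2654, -0.3538,  0.0258]), 0.71)]
holder [(array([ 0.4566, -0.2575,  0.0014]), 0.91), (array([ 0.2682, -0.3526, -0.0009]), 0.68), (array([ 0.4699, -0.438 , -0.0017]), 0.56)]
screw_head [(array([ 0.4357, -0.2245,  0.067 ]), 0.7), (array([ 0.316 , -0.3587,  0.0636]), 0.68), (array([ 0.5046, -0.4684,  0.0599]), 0.62)]
screw [(array([ 0.4411, -0.2166,  0.0611]), 0.95), (array([ 0.313 , -0.3502,  0.0576]), 0.57), (array([ 0.506 , -0.4688,  0.0578]), 0.41)]
```

View pics/wrist3.png

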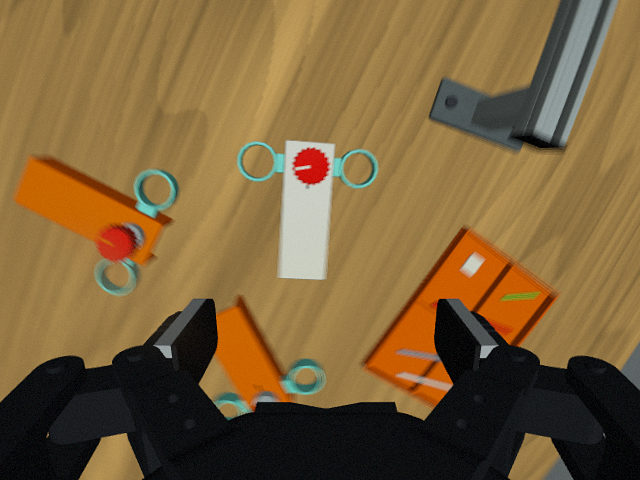

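Emit:
jog_arm:
  commands:
    - {"x": 0, "y": 0, "z": 0, "roll": -10.6, "claw": 8.5}
    - {"x": 0, "y": 0, "z": 0, "roll": -21.2, "claw": 8.5}
    - {"x": 0, "y": 0, "z": 0, "roll": -31.8, "claw": 8.5}
    - {"x": 0, "y": 0, "z": 0, "roll": -42.4, "claw": 8.5}
    - {"x": 0, "y": 0, "z": 0, "roll": -53, "claw": 8.5}
    - {"x": 0, "y": 0, "z": 0, "roll": -63.6, "claw": 8.5}
    - {"x": 0, "y": 0, "z": 0, "roll": -74.2, "claw": 8.5}
    - {"x": 0, "y": 0, "z": 0, "roll": -84.8, "claw": 8.5}

```text
t: 6.85
ee_pos: [0.4565, -0.2709, 0.2648]
ee_rot: [3.106, 0.092, -2.762]
ft_force: [-0.4, -0.2, -0.5]
opening: 0.997
```

Emit:
jog_arm:
  commands:
    - {"x": 0, "y": 0, "z": 0, "roll": -10.6, "claw": 8.5}
    - {"x": 0, "y": 0, "z": 0, "roll": -21.2, "claw": 8.5}
    - {"x": 0, "y": 0, "z": 0, "roll": -31.8, "claw": 8.5}
    - {"x": 0, "y": 0, "z": 0, "roll": -42.4, "claw": 8.5}
    - {"x": 0, "y": 0, "z": 0, "roll": -53, "claw": 8.5}
    - {"x": 0, "y": 0, "z": 0, "roll": -63.6, "claw": 8.5}
    - {"x": 0, "y": 0, "z": 0, "roll": -74.2, "claw": 8.5}
    - {"x": 0, "y": 0, "z": 0, "roll": -84.8, "claw": 8.5}

```text
t: 7.85
ee_pos: [0.4566, -0.2709, 0.2648]
ee_rot: [-3.053, 0.044, -1.278]
ft_force: [-0.3, 0.2, 0.4]
opening: 0.992
```

Emit:
jog_arm:
  commands:
    - {"x": 0, "y": 0, "z": 0, "roll": -10.6, "claw": 8.5}
    - {"x": 0, "y": 0, "z": 0, "roll": -21.2, "claw": 8.5}
    - {"x": 0, "y": 0, "z": 0, "roll": -31.8, "claw": 8.5}
    - {"x": 0, "y": 0, "z": 0, "roll": -38, "claw": 8.5}

```text
t: 8.35
ee_pos: [0.4566, -0.2709, 0.2648]
ee_rot: [-3.045, -0.02, -0.62]
ft_force: [-0.1, 0.1, -0.6]
opening: 0.992
```

```bash
cat > st.py <<'E'
from h import *
from scipy.spatial.transform import Rotation as Ro
s=status.sense(); print(s['t'],np.round(s['ee_pos'],4),np.degrees(s['ee_rot']).round(2),'q',np.round(s['q'],4),'F',s['ft_force'].round(1),'T',s['torque'].round(2),'op',round(s['opening']*85.4,1))
print('z',Ro.from_euler('xyz',s['ee_rot']).as_matrix()[:,2].round(4))
E
python3 st.py
```

```text
8.35 [ 0.4566 -0.2709  0.2648] [-174.44   -1.12  -35.5 ] q [-0.5859  0.118  -0.0156  1.4144  0.0963 -3.1077] F [-0.1  0.1 -0.6] T [-0.04  0.07  0.01] op 84.7
z [ 0.0721  0.0675 -0.9951]
```

Now I'll overshoot the limit in small steps and watch q5.

Emit:
jog_arm:
  commands:
    - {"x": 0, "y": 0, "z": 0, "roll": -8, "claw": 8.5}

```text
t: 8.48
ee_pos: [0.4699, -0.2481, 0.2646]
ee_rot: [-3.069, -0.032, -0.524]
ft_force: [1.2, -0.4, -0.9]
opening: 1.0
```

```bash
python3 st.py
```

```text
8.475 [ 0.4699 -0.2481  0.2646] [-175.83   -1.85  -30.03] q [-0.524   0.1119 -0.022   1.4047  0.0728 -3.1414] F [ 1.2 -0.4 -0.9] T [-0.03  0.03  0.  ] op 85.4
z [ 0.0643  0.0469 -0.9968]
```

Emit:
jog_arm:
  commands:
    - {"x": 0, "y": 0, "z": 0, "roll": -8, "claw": 8.5}

```text
t: 8.6
ee_pos: [0.486, -0.2139, 0.2647]
ee_rot: [-3.1, -0.042, -0.438]
ft_force: [0.3, -0.5, -0.4]
opening: 0.999
```

```bash
python3 st.py
```

```text
8.6 [ 0.486  -0.2139  0.2647] [-177.63   -2.39  -25.11] q [-0.4363  0.1039 -0.0301  1.395   0.0413 -3.1396] F [ 0.3 -0.5 -0.4] T [0.02 0.07 0.04] op 85.3
z [ 0.0554  0.0198 -0.9983]
```

Emit:
jog_arm:
  commands:
    - {"x": -2.6, "y": 4.9, "z": -0.3, "roll": 9, "claw": 8.5}
    - {"x": -5.2, "y": 9.9, "z": -0.6, "roll": 18, "claw": 8.5}
    - {"x": -7.8, "y": 14.8, "z": -0.9, "roll": 26, "claw": 8.5}
    - {"x": -10.4, "y": 19.7, "z": -1.2, "roll": 34, "claw": 8.5}
    - {"x": -13, "y": 24.6, "z": -1.5, "roll": 42, "claw": 8.5}
    - {"x": -15.6, "y": 29.6, "z": -1.8, "roll": 49, "claw": 8.5}
    - {"x": -18.2, "y": 34.5, "z": -2, "roll": 53, "claw": 8.5}
    - {"x": -20.8, "y": 39.4, "z": -2, "roll": 55, "claw": 8.5}

```text
t: 9.6
ee_pos: [0.1288, -0.4837, 0.2596]
ee_rot: [-3.083, 0.01, -1.399]
ft_force: [1.8, -0.1, 1.3]
opening: 0.994
```

Emit:
jog_arm:
  commands:
    - {"x": 0, "y": 0, "z": 0, "roll": 0, "claw": 8.5}

```text
t: 9.72
ee_pos: [0.1277, -0.4844, 0.2586]
ee_rot: [-3.084, 0.012, -1.403]
ft_force: [0.5, -0.4, -0.1]
opening: 0.998
```

```bash
python3 st.py
```

```text
9.725 [ 0.1277 -0.4844  0.2586] [-176.69    0.68  -80.37] q [-1.3455  0.0869 -0.0618  1.4306  0.0583 -3.0842] F [ 0.5 -0.4 -0.1] T [0.   0.01 0.07] op 85.2
z [ 0.0549  0.0213 -0.9983]
```

Emit:
jog_arm:
  commands:
    - {"x": 0, "y": 0, "z": 0, "roll": -10.5, "claw": 8.5}

```text
t: 9.85
ee_pos: [0.1609, -0.4732, 0.259]
ee_rot: [-3.109, 0.001, -1.262]
ft_force: [0.5, -0.2, 0.2]
opening: 0.994
```

Emit:
jog_arm:
  commands:
    - {"x": 0, "y": 0, "z": 0, "roll": -7, "claw": 8.5}

```text
t: 9.98
ee_pos: [0.1927, -0.46, 0.2593]
ee_rot: [-3.133, -0.003, -1.181]
ft_force: [-0.3, 0.3, -0.5]
opening: 0.997
```

```bash
python3 st.py
```

```text
9.975 [ 0.1927 -0.46    0.2593] [-1.7951e+02 -1.7000e-01 -6.7670e+01] q [-1.1789  0.0739 -0.0734  1.4205  0.0086 -3.1394] F [-0.3  0.3 -0.5] T [-0.05 -0.05 -0.03] op 85.2
z [ 9.1e-03  6.0e-04 -1.0e+00]
```

Emit:
jog_arm:
  commands:
    - {"x": 0, "y": 0, "z": 0, "roll": -2, "claw": 8.5}

```text
t: 10.1
ee_pos: [0.2022, -0.4556, 0.2595]
ee_rot: [-3.14, -0.003, -1.156]
ft_force: [-0.0, 0.1, -1.3]
opening: 0.993
```

Emit:
jog_arm:
  commands:
    - {"x": 0, "y": 0, "z": 0, "roll": 3, "claw": 8.5}

```text
t: 10.22
ee_pos: [0.2016, -0.456, 0.2595]
ee_rot: [-3.139, -0.003, -1.211]
ft_force: [0.8, -1.1, -0.7]
opening: 0.993
```

```bash
python3 st.py
```

```text
10.225 [ 0.2016 -0.456   0.2595] [-179.87   -0.18  -69.39] q [-1.1556e+00  7.3400e-02 -7.3500e-02  1.4206e+00  2.0000e-03 -3.0862e+00] F [ 0.8 -1.1 -0.7] T [ 0.01  0.03 -0.01] op 84.8
z [ 0.0032 -0.0022 -1.    ]
```

Emit:
jog_arm:
  commands:
    - {"x": -1.4, "y": -5, "z": 0, "roll": -0.2, "claw": 8.5}
    - {"x": -2.8, "y": -10, "z": 0, "roll": -0.5, "claw": 8.5}
    - {"x": -4.2, "y": -15, "z": 0, "roll": -0.8, "claw": 8.5}
    - {"x": -5.6, "y": -20, "z": 0, "roll": -1, "claw": 8.5}
    - {"x": -7, "y": -25.5, "z": 0, "roll": -1.2, "claw": 8.5}
    - {"x": -8.4, "y": -30.6, "z": 0, "roll": -1.4, "claw": 8.5}
    - {"x": -8.4, "y": -30.6, "z": 0, "roll": -1.4, "claw": 8.5}

```text
t: 11.1
ee_pos: [0.4597, -0.2682, 0.2593]
ee_rot: [-3.139, -0.003, -1.182]
ft_force: [-0.1, 0.1, -0.3]
opening: 0.996
```

```bash
cat > hold.py <<'E'
from h import *
import sys
f=eyes.grab_frame('wrist'); save(f,sys.argv[1])
hsv=cv2.cvtColor(f['pixels'],cv2.COLOR_RGB2HSV)
m=np.zeros((480,640),np.uint8)
for d in nets.masks_of('wrist','holder')[:5]:
    c=f['pixels'][d['mask']]; sat=(hsv[d['mask']][:,1]<60).mean()
    print('mask',d['confidence'],d['mask'].sum(),sat)
    if sat>.4: m|=d['mask'].astype(np.uint8)
v=(m>0)&(hsv[...,1]<50)&(hsv[...,2]>140)
v=cv2.morphologyEx(v.astype(np.uint8),cv2.MORPH_OPEN,np.ones((3,3)))
n,l,stt,_=cv2.connectedComponentsWithStats(v); 
if n>1:
    k=1+np.argmax(stt[1:,4]); v=l==k
    ys,xs=np.nonzero(v); print('bbox',xs.min(),xs.max(),ys.min(),ys.max())
    P=toplane(f,np.c_[xs,ys],.034); print('rect mm',cv2.minAreaRect((P*1000).astype(np.float32)))
for q in ('holder_grip','holder_seat','holder','screw_head','screw','rail_top'):
    print(q,[(np.round(d['location'],4),round(d['confidence'],2)) for d in nets.mark_of('wrist',q)][:3])
E
python3 st.py; python3 hold.py wrist4.png
```

```text
11.1 [ 0.4597 -0.2682  0.2593] [-1.7988e+02 -1.4000e-01 -6.7750e+01] q [-5.2820e-01  1.3730e-01 -2.2000e-03  1.4279e+00  2.0000e-04 -2.4873e+00] F [-0.1  0.1 -0.3] T [-0.   -0.   -0.02] op 85.1
z [ 0.003  -0.0015 -1.    ]
mask 0.95 8143 0.02910475254820091
mask 0.7 8353 0.7016640727882199
mask 0.56 7584 0.0031645569620253164
mask 0.55 1050 0.04857142857142857
bbox 304 353 150 286
rect mm ((455.7834167480469, -264.6521911621094), (46.424095153808594, 134.0891571044922), 22.191192626953125)
holder_grip [(array([ 0.4611, -0.2759,  0.0156]), 0.92), (array([ 0.4618, -0.4342,  0.0169]), 0.74)]
holder_seat [(array([ 0.4738, -0.4406,  0.0283]), 0.87), (array([ 0.2662, -0.3566,  0.0285]), 0.67), (array([ 0.4517, -0.2568,  0.0266]), 0.64)]
holder [(array([ 0.2687, -0.3495, -0.0034]), 0.65), (array([ 0.4706, -0.4355,  0.0007]), 0.62), (array([ 4.556e-01, -2.593e-01, -4.000e-04]), 0.6)]
screw_head [(array([ 0.4373, -0.221 ,  0.0668]), 0.59), (array([ 0.3143, -0.3566,  0.0654]), 0.57), (array([ 0.4632, -0.2736,  0.0114]), 0.28)]
screw [(array([ 0.3137, -0.3519,  0.0572]), 0.74), (array([ 0.4396, -0.2155,  0.0583]), 0.66)]
rail_top []
```

View pics/wrist4.png

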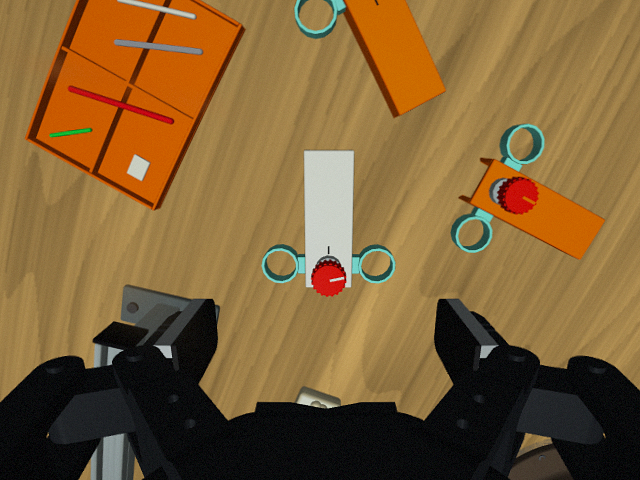

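Emit:
jog_arm:
  commands:
    - {"x": 0.2, "y": 0.1, "z": 5, "roll": 0, "claw": 8.5}
    - {"x": 0.4, "y": 0.3, "z": 10, "roll": 0, "claw": 8.5}
    - {"x": 0.4, "y": 0.3, "z": 15, "roll": 0, "claw": 8.5}
    - {"x": 0.4, "y": 0.3, "z": 18.5, "roll": 0, "claw": 8.5}
    - {"x": 0.4, "y": 0.3, "z": 18.5, "roll": 0, "claw": 8.5}

```text
t: 12.12
ee_pos: [0.4547, -0.2748, 0.0724]
ee_rot: [3.14, 0.001, -1.187]
ft_force: [-0.9, 0.7, 0.8]
opening: 0.997
```

```bash
python3 st.py; python3 hold.py wrist5.png
```

```text
12.125 [ 0.4547 -0.2748  0.0724] [ 1.7993e+02  7.0000e-02 -6.8040e+01] q [-5.4350e-01  1.9820e-01 -3.4580e-01  1.0285e+00 -2.0000e-04 -2.4976e+00] F [-0.9  0.7  0.8] T [-0.02  0.06  0.03] op 85.1
z [-1.6e-03  7.0e-04 -1.0e+00]
mask 0.84 8294 0.028333735230286955
mask 0.76 10510 0.0
mask 0.6 29366 0.789382278825853
mask 0.44 477 0.1090146750524109
bbox 260 365 165 404
rect mm ((458.13623046875, -269.2975158691406), (46.58502960205078, 123.38253021240234), 22.131576538085938)
holder_grip [(array([ 0.4609, -0.2718,  0.0166]), 0.96)]
holder_seat [(array([ 0.4553, -0.2612,  0.029 ]), 0.86)]
holder [(array([ 0.4554, -0.2591,  0.0009]), 0.59)]
screw_head []
screw [(array([ 0.4393, -0.2189,  0.0598]), 0.83)]
rail_top []
```

View pics/wrist5.png

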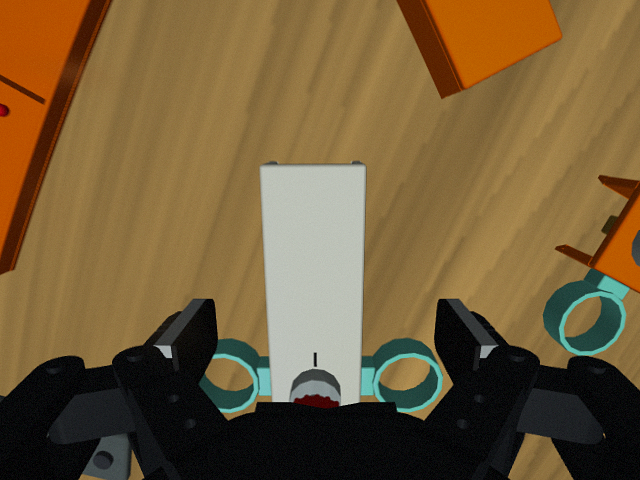

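Emit:
jog_arm:
  commands:
    - {"x": 0.2, "y": -0.4, "z": 0, "roll": 0, "claw": 8.5}
    - {"x": 0.2, "y": -0.4, "z": 2, "roll": 0, "claw": 8.5}
    - {"x": 0.2, "y": -0.4, "z": 3.7, "roll": 0, "claw": 8.5}
    - {"x": 0.2, "y": -0.4, "z": 4.8, "roll": 0, "claw": 8.5}
    - {"x": 0.2, "y": -0.4, "z": 4.8, "roll": 0, "claw": 8.5}

```text
t: 13.15
ee_pos: [0.461, -0.2755, 0.0257]
ee_rot: [-3.141, -0.001, -1.186]
ft_force: [-0.3, 0.0, -0.5]
opening: 0.995
```

```bash
python3 st.py; python3 - <<'E'
from h import *
save(eyes.grab_frame('wrist'),'wrist6.png'); save(eyes.grab_frame('side'),'side6.png',(330,170,510,300),4)
E
```

```text
13.15 [ 0.461  -0.2755  0.0257] [-1.7995e+02 -8.0000e-02 -6.7970e+01] q [-5.3860e-01  2.4220e-01 -4.0110e-01  9.2590e-01 -2.0000e-04 -2.4939e+00] F [-0.3  0.  -0.5] T [-0.01  0.03  0.03] op 85.0
z [ 0.0013 -0.001  -1.    ]
```

View pics/wrist6.png

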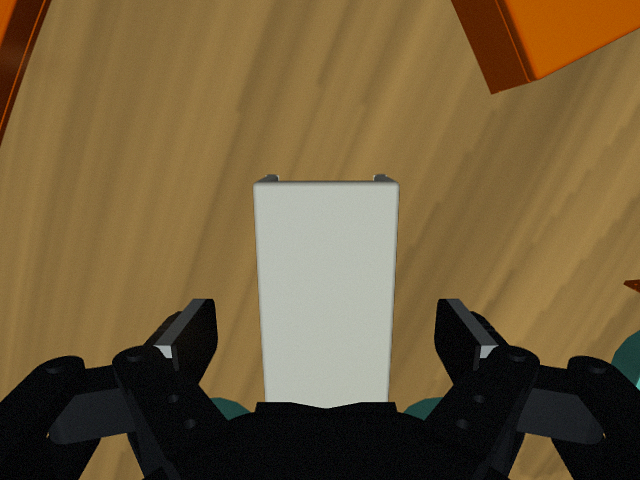

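View pics/side6.png

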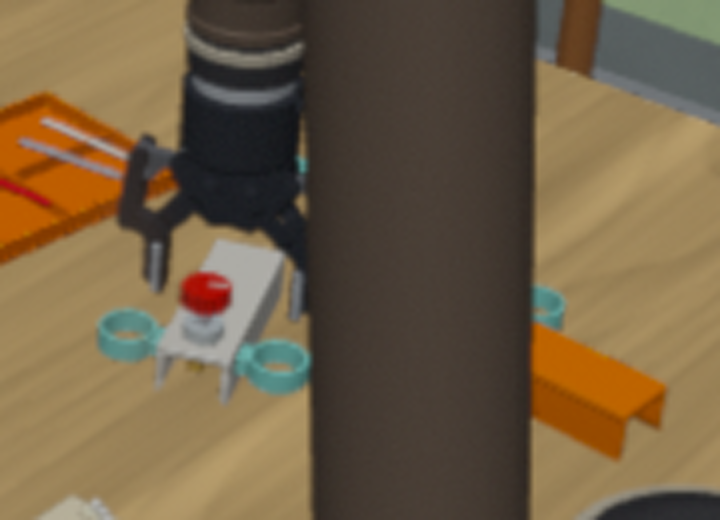

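Emit:
jog_arm:
  commands:
    - {"x": 0, "y": 0, "z": 0.3, "roll": 0, "claw": 6}
    - {"x": 0, "y": 0, "z": 0.3, "roll": 0, "claw": 4.2}
    - {"x": 0, "y": 0, "z": 0.3, "roll": 0, "claw": 4}
    - {"x": 0, "y": 0, "z": 0.3, "roll": 0, "claw": 4}
    - {"x": 0, "y": 0, "z": 0.3, "roll": 0, "claw": 4}
    - {"x": 0, "y": 0, "z": 0.3, "roll": 0, "claw": 4}
  grip_force: 50

```text
t: 14.0
ee_pos: [0.4619, -0.2762, 0.0243]
ee_rot: [-3.139, -0.004, -1.186]
ft_force: [-1.0, -0.4, 5.6]
opening: 0.537
```

```bash
python3 st.py
```

```text
14.0 [ 0.4619 -0.2762  0.0243] [-179.86   -0.23  -67.98] q [-5.3870e-01  2.4320e-01 -4.0330e-01  9.1960e-01 -4.0000e-04 -2.4939e+00] F [-1.  -0.4  5.6] T [-0.04  0.31 -0.04] op 45.9
z [ 0.0038 -0.0027 -1.    ]
```

Emit:
jog_arm:
  commands:
    - {"x": 0, "y": 0, "z": -0.7, "roll": 0, "claw": 4}
    - {"x": 0, "y": 0, "z": -2, "roll": 0, "claw": 4}
    - {"x": 0, "y": 0, "z": -5, "roll": 0, "claw": 4}
    - {"x": 0, "y": 0, "z": -9, "roll": 0, "claw": 4}
    - {"x": 0, "y": 0, "z": -13, "roll": 0, "claw": 4}
    - {"x": 0, "y": 0, "z": -17, "roll": 0, "claw": 4}
    - {"x": 0, "y": 0, "z": -20, "roll": 0, "claw": 4}
    - {"x": 0, "y": 0, "z": -20, "roll": 0, "claw": 4}

```text
t: 15.0
ee_pos: [0.462, -0.2761, 0.2265]
ee_rot: [-3.136, -0.007, -1.186]
ft_force: [-0.3, -0.3, -3.8]
opening: 0.542
```

```bash
python3 st.py; python3 - <<'E'
from h import *
f=eyes.grab_frame('top'); save(f,'top7.png'); 
np.save('topf.npy',f,allow_pickle=True)
print([(np.round(d['location'],4),round(d['confidence'],2)) for q in('rail_top','stand') for d in nets.mark_of('top',q)])
g=eyes.grab_frame('side'); save(g,'side7.png')
print([(np.round(d['location'],4),round(d['confidence'],2)) for q in('rail_top','stand') for d in nets.mark_of('side',q)])
w=eyes.grab_frame('wrist'); save(w,'wrist7.png')
g=f['pixels']
E
```

```text
15.0 [ 0.462  -0.2761  0.2265] [-179.71   -0.4   -67.97] q [-5.3850e-01  1.4440e-01 -6.5700e-02  1.3521e+00 -1.0000e-04 -2.4938e+00] F [-0.3 -0.3 -3.8] T [-0.11 -0.02 -0.07] op 46.3
z [ 0.0073 -0.0045 -1.    ]
[(array([0.562 , 0.0536, 0.1306]), 0.95), (array([ 5.604e-01,  5.440e-02, -1.000e-04]), 0.93)]
[(array([0.558 , 0.0576, 0.1265]), 0.55), (array([ 0.3793, -0.0291,  0.0009]), 0.31)]
```

View pics/top7.png

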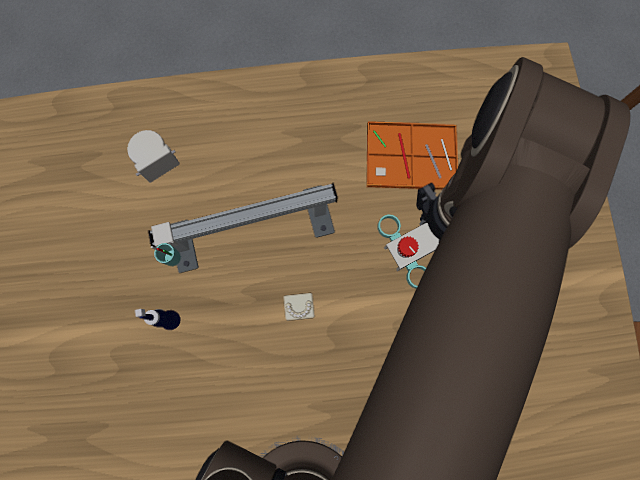

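View pics/side7.png

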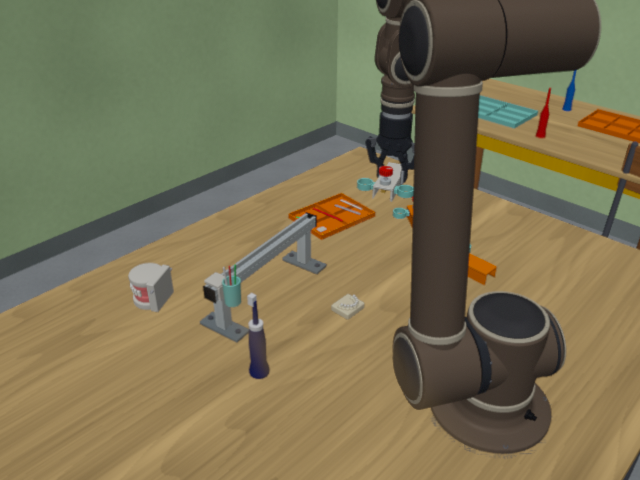

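View pics/wrist7.png

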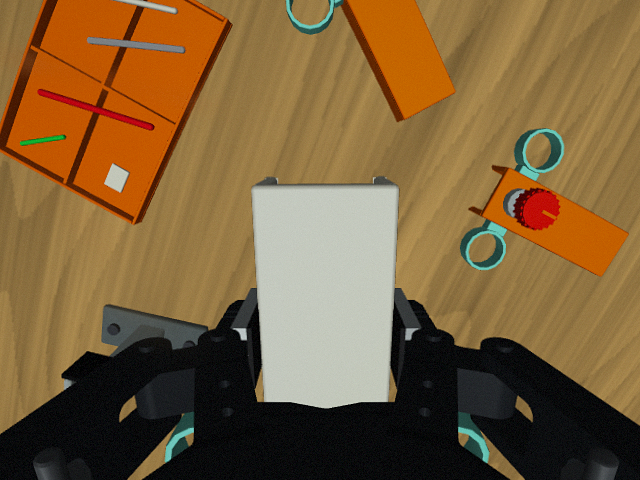

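```bash
python3 - <<'E'
from h import *
f=np.load('topf.npy',allow_pickle=True).item()
P=toplane(f,[[333.5,192],[151,238]],.13); print(P, P.mean(0)); d=P[1]-P[0]; print(np.linalg.norm(d),np.degrees(np.arctan2(d[1],d[0])))
g=cv2.cvtColor(f['pixels'],cv2.COLOR_RGB2GRAY).astype(np.float32)
hs=cv2.cvtColor(f['pixels'],cv2.COLOR_RGB2HSV)[...,1].astype(np.float32)
c=np.array([.5605,.0545])
# rectified strip
def strip(a,img,k=2000):
    a=np.radians(a); u=np.array([np.cos(a),np.sin(a)]); v=np.array([u[1],-u[0]]) # u along +y rail, v = rail +x
    s=np.arange(-.2,.2,1/k); w=np.arange(-.04,.04,1/k)
    S,W=np.meshgrid(s,w); X=c+S[...,None]*u+W[...,None]*v
    uv=proj(f,np.c_[X.reshape(-1,2),np.full(S.size,.13)]).reshape(S.shape+(2,)).astype(np.float32)
    return cv2.remap(img,uv[...,0],uv[...,1],cv2.INTER_LINEAR),s,w
best=[]
for a in np.arange(98,112,.25):
    st,s,w=strip(a,g); sub=st[:,(s>-.13)&(s<.10)]; pr=sub.mean(1); best.append((np.abs(np.diff(pr)).__pow__(2).sum(),a))
best.sort(reverse=True); print(best[:5])
a=best[0][1]; st,s,w=strip(a,f['pixels'][:,:,::-1].copy()); cv2.imwrite('pics/strip.png',cv2.resize(st,(800,320)))
st,_,_=strip(a,g); pr=st[:,(s>-.13)&(s<.10)].mean(1); st2,_,_=strip(a,hs); ps=st2[:,(s>-.13)&(s<.10)].mean(1)
for i in range(0,len(w),3): print(round(w[i]*1000,1),round(pr[i]),round(ps[i]),end=' | ')
E
```

```text
[[ 0.57863298 -0.11993621]
 [ 0.5257378   0.23492781]] [0.55218539 0.0574958 ]
0.3587845799738817 98.47795090162006
[(np.float32(3468.4338), np.float64(98.75)), (np.float32(3378.353), np.float64(99.0)), (np.float32(3165.5718), np.float64(98.5)), (np.float32(2955.5083), np.float64(99.25)), (np.float32(2609.0505), np.float64(98.25))]
-40.0 120 101 | -38.5 119 101 | -37.0 118 101 | -35.5 117 101 | -34.0 116 101 | -32.5 116 101 | -31.0 117 102 | -29.5 117 103 | -28.0 98 79 | -26.5 68 42 | -25.0 63 26 | -23.5 69 15 | -22.0 73 12 | -20.5 100 11 | -19.0 142 13 | -17.5 143 17 | -16.0 140 16 | -14.5 132 16 | -13.0 138 17 | -11.5 139 17 | -10.0 138 17 | -8.5 138 17 | -7.0 138 17 | -5.5 139 17 | -4.0 140 17 | -2.5 142 17 | -1.0 133 17 | 0.5 93 14 | 2.0 69 10 | 3.5 100 11 | 5.0 142 15 | 6.5 144 20 | 8.0 137 25 | 9.5 120 74 | 11.0 117 110 | 12.5 121 108 | 14.0 122 107 | 15.5 122 105 | 17.0 122 105 | 18.5 122 105 | 20.0 122 105 | 21.5 122 105 | 23.0 122 106 | 24.5 122 105 | 26.0 122 105 | 27.5 122 106 | 29.0 121 105 | 30.5 121 105 | 32.0 120 106 | 33.5 119 106 | 35.0 120 106 | 36.5 122 106 | 38.0 126 105 | 39.5 129 105 |
```

View pics/strip.png

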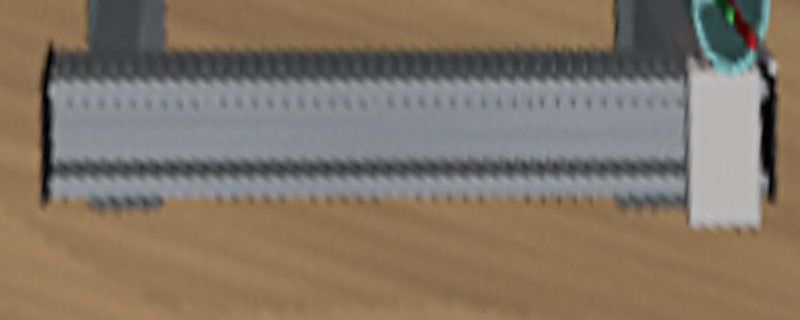

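Emit:
jog_arm:
  commands:
    - {"x": -3, "y": -2.6, "z": 0, "roll": 2, "claw": 4}
    - {"x": -7, "y": -6, "z": 0, "roll": 5, "claw": 4}
    - {"x": -11, "y": -9.5, "z": 0, "roll": 8, "claw": 4}
    - {"x": -15, "y": -13, "z": 0, "roll": 11, "claw": 4}
    - {"x": -19, "y": -16.3, "z": 0, "roll": 13.3, "claw": 4}
    - {"x": -22, "y": -19, "z": 0, "roll": 13.3, "claw": 4}
    - {"x": -23.9, "y": -20.6, "z": 0, "roll": 13.3, "claw": 4}
    - {"x": -23.9, "y": -20.6, "z": 0, "roll": 13.3, "claw": 4}

```text
t: 16.35
ee_pos: [0.5624, 0.0249, 0.2224]
ee_rot: [-3.14, -0.002, -1.416]
ft_force: [-0.2, -0.8, -3.7]
opening: 0.541
```

```bash
python3 st.py; python3 - <<'E'
from h import *
w=eyes.grab_frame('wrist'); save(w,'wrist8.png'); np.save('w8.npy',w,allow_pickle=True)
g=eyes.grab_frame('side'); save(g,'side8.png',(180,130,380,290),4)
E
```

```text
16.35 [0.5624 0.0249 0.2224] [-1.7993e+02 -1.3000e-01 -8.1110e+01] q [ 0.0453  0.1976 -0.011   1.3608 -0.0022 -1.6806] F [-0.2 -0.8 -3.7] T [-0.11 -0.04 -0.03] op 46.2
z [ 0.0015 -0.0021 -1.    ]
```

View pics/wrist8.png

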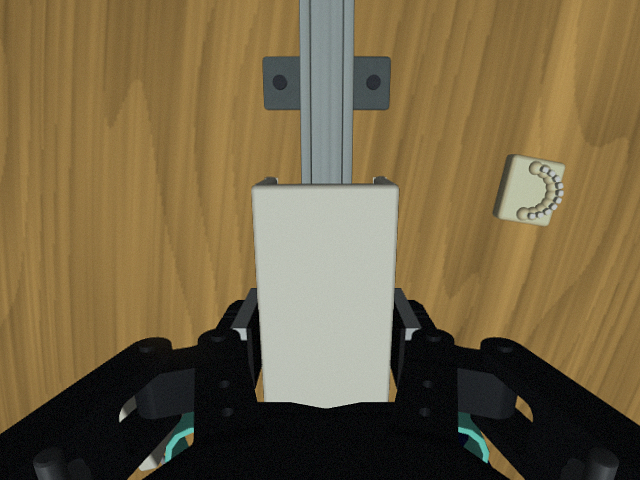

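View pics/side8.png

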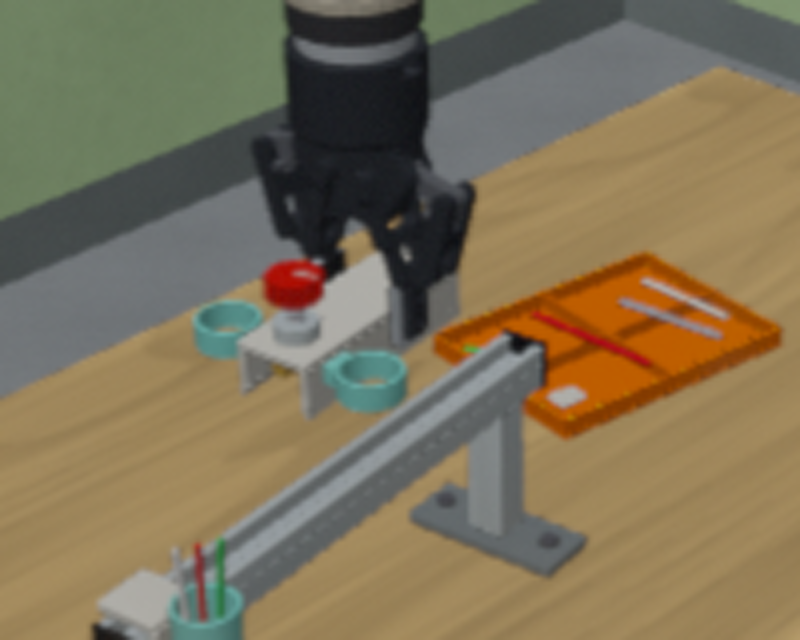

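```bash
python3 - <<'E'
from h import *
w=np.load('w8.npy',allow_pickle=True).item()
g=cv2.cvtColor(w['pixels'],cv2.COLOR_RGB2GRAY).astype(float)
h=cv2.cvtColor(w['pixels'],cv2.COLOR_RGB2HSV)[...,1]
L=[];R=[]
for r in list(range(5,50,4))+list(range(115,178,4)):
    x=np.nonzero(h[r,280:380]<60)[0]+280; L.append((x.min()-.5,r));R.append((x.max()+.5,r))
L=toplane(w,L,.13);R=toplane(w,R,.13)
def fit(P): 
    vx,vy,x0,y0=cv2.fitLine(P.astype(np.float32)*1000,cv2.DIST_HUBER,0,.01,.01).ravel(); return np.array([x0,y0]),np.array([vx,vy])*np.sign(vy)
for P in(L,R):
    p,d=fit(P); print(p,np.degrees(np.arctan2(d[1],d[0])))
M=(L+R)/2; p,d=fit(M); print('rail',p,np.degrees(np.arctan2(d[1],d[0])),np.linalg.norm(L-R,axis=1).mean())
n=np.array([d[1],-d[0]])
e=[]; 
for r in range(195,285,8):
    x=np.nonzero((h[r,240:410]<40)&(g[r,240:410]>120))[0]+240; e.append(((x.min()-.5,r),(x.max()+.5,r)))
e=np.array(e); A=toplane(w,e[:,0],.232);B=toplane(w,e[:,1],.232); print('width',np.linalg.norm(A-B,axis=1)); C=(A+B)/2*1000
pc,dc=fit(C); print('holder',pc,np.degrees(np.arctan2(dc[1],dc[0])))
print('holder offset from rail along rail+x mm',(C-p)@n); print('TCP off',(np.array([562.4,24.9])-p)@n, n)
rear=toplane(w,[[325,185]],.232)*1000; print('rear s rel centre(558,55)',(rear-[558,55])@d)
for y in(35,): print('rail x at TCP y',p+d*((24.9-p[1])/d[1]))
E
```

```text
[591.65924 -67.76768] 98.96319
[562.01385 -69.6184 ] 98.894424
rail [577.06964 -70.0328 ] 98.82647 0.02953047049193655
width [0.04644536 0.04637047 0.0462972  0.04654904 0.04648241 0.04641747
 0.04668317 0.04629493 0.04656903 0.04618162 0.04646442 0.04641554]
holder [568181.1   -11072.593] 98.86484
holder offset from rail along rail+x mm [0.2726738  0.43066338 0.26939035 0.2678693  0.42844114 0.26455766
 0.26302275 0.26122234 0.25967523 0.25785976 0.25629875 0.08559871]
TCP off 0.07080217312477702 [0.9881576  0.15344243]
rear s rel centre(558,55) [-84.62053883]
rail x at TCP y [562.32837   24.900002]
```

Emit:
jog_arm:
  commands:
    - {"x": 0, "y": 0, "z": 2, "roll": 0, "claw": 4}
    - {"x": 0, "y": 0, "z": 4, "roll": 0, "claw": 4}
    - {"x": 0, "y": 0, "z": 5.5, "roll": 0, "claw": 4}
    - {"x": 0, "y": 0, "z": 6, "roll": 0, "claw": 4}
    - {"x": 0, "y": 0, "z": 6, "roll": 0, "claw": 4}

```text
t: 17.08
ee_pos: [0.5624, 0.0228, 0.1635]
ee_rot: [-3.139, -0.003, -1.419]
ft_force: [0.4, -0.7, -2.6]
opening: 0.54
```

```bash
python3 st.py; python3 - <<'E'
from h import *
w=eyes.grab_frame('wrist'); save(w,'wrist9.png'); np.save('w9.npy',w,allow_pickle=True)
g=eyes.grab_frame('side'); save(g,'side9.png',(180,130,380,290),4)
E
```

```text
17.075 [0.5624 0.0228 0.1635] [-1.7986e+02 -1.5000e-01 -8.1300e+01] q [ 0.0417  0.2072 -0.1283  1.2325 -0.0023 -1.6809] F [ 0.4 -0.7 -2.6] T [-0.09  0.02 -0.01] op 46.1
z [ 0.0029 -0.0022 -1.    ]
```

View pics/wrist9.png

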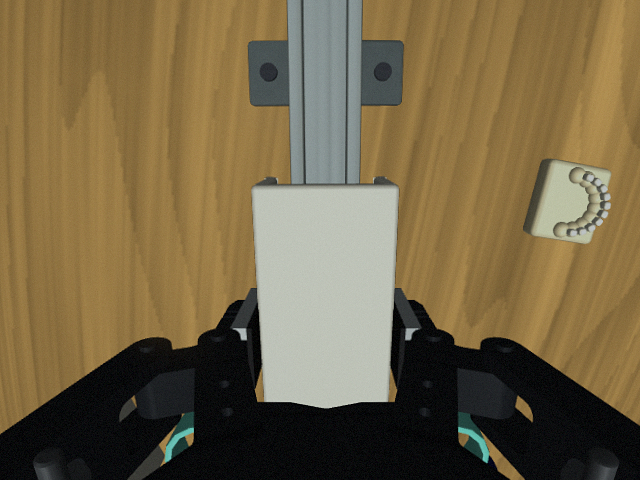

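View pics/side9.png

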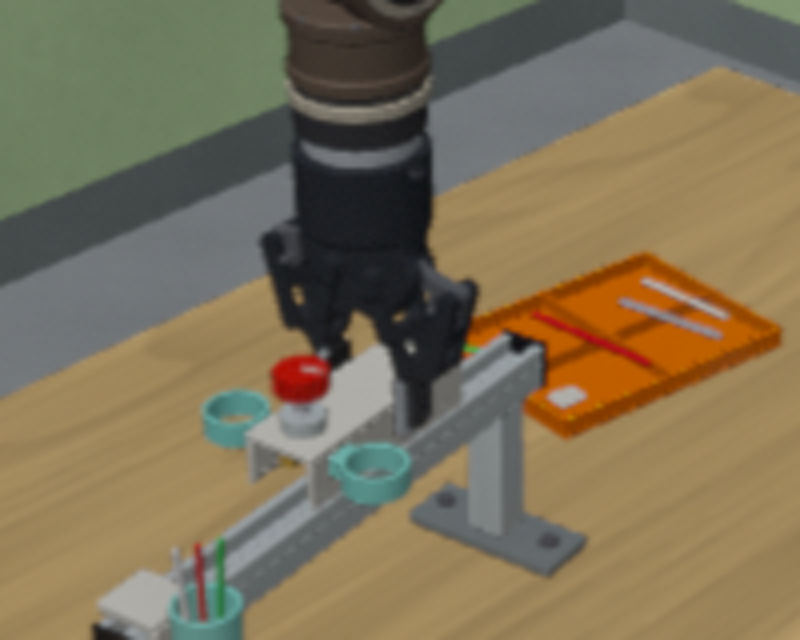

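Emit:
jog_arm:
  commands:
    - {"x": 0, "y": 0, "z": 1, "roll": 0, "claw": 4}
    - {"x": 0, "y": 0, "z": 2, "roll": 0, "claw": 4}
    - {"x": 0, "y": 0, "z": 2.7, "roll": 0, "claw": 4}
    - {"x": 0, "y": 0, "z": 3.2, "roll": 0, "claw": 4}
    - {"x": 0, "y": 0, "z": 3.2, "roll": 0, "claw": 4}

```text
t: 17.8
ee_pos: [0.5623, 0.0231, 0.1309]
ee_rot: [-3.14, -0.002, -1.418]
ft_force: [-0.1, -0.7, -3.7]
opening: 0.538
```

Emit:
jog_arm:
  commands:
    - {"x": 0, "y": 0, "z": 0.2, "roll": 0, "claw": 4}
    - {"x": 0, "y": 0, "z": 0.3, "roll": 0, "claw": 4}
    - {"x": 0, "y": 0, "z": 0.3, "roll": 0, "claw": 4}

```text
t: 18.18
ee_pos: [0.5627, 0.0231, 0.1285]
ee_rot: [-3.139, -0.003, -1.419]
ft_force: [0.3, -0.4, -4.2]
opening: 0.536
```

Emit:
jog_arm:
  commands:
    - {"x": 0, "y": 0, "z": 0.1, "roll": 0, "claw": 4}
    - {"x": 0, "y": 0, "z": 0.2, "roll": 0, "claw": 4}
    - {"x": 0, "y": 0, "z": 0.2, "roll": 0, "claw": 4}

```text
t: 18.55
ee_pos: [0.5627, 0.0231, 0.1265]
ee_rot: [-3.139, -0.003, -1.418]
ft_force: [-0.3, 0.1, -4.0]
opening: 0.546
```

Emit:
jog_arm:
  commands:
    - {"x": 0, "y": 0, "z": 0.1, "roll": 0, "claw": 4}
    - {"x": 0, "y": 0, "z": 0.1, "roll": 0, "claw": 4}

```text
t: 18.8
ee_pos: [0.5627, 0.0231, 0.1264]
ee_rot: [-3.138, -0.003, -1.418]
ft_force: [-3.8, -0.4, 5.0]
opening: 0.542
```

Emit:
jog_arm:
  commands:
    - {"x": 0, "y": 0, "z": 0.1, "roll": 0, "claw": 4}
    - {"x": 0, "y": 0, "z": 0.1, "roll": 0, "claw": 4}

```text
t: 19.05
ee_pos: [0.5627, 0.0231, 0.1264]
ee_rot: [-3.137, -0.003, -1.418]
ft_force: [-5.8, -0.3, 13.0]
opening: 0.543
```

```bash
python3 st.py; python3 - <<'E'
from h import *
g=eyes.grab_frame('side'); save(g,'side10.png',(180,150,340,270),5)
E
```

```text
19.05 [0.5627 0.0231 0.1264] [-1.7974e+02 -1.6000e-01 -8.1270e+01] q [ 0.0421  0.2201 -0.1948  1.1511 -0.0022 -1.681 ] F [-5.8 -0.3 13. ] T [-0.17  1.26 -0.04] op 46.4
z [ 0.0048 -0.002  -1.    ]
```

View pics/side10.png

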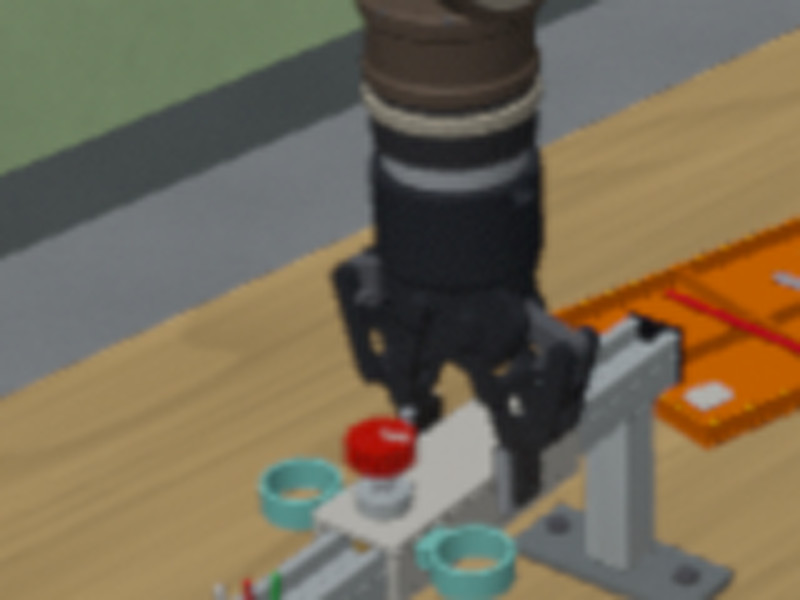

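Emit:
jog_arm:
  commands:
    - {"x": 0, "y": 0, "z": -0.15, "roll": 0, "claw": 4}
    - {"x": 0, "y": 0, "z": -0.15, "roll": 0, "claw": 5.5}
    - {"x": 0, "y": 0, "z": -0.15, "roll": 0, "claw": 7.5}
    - {"x": 0, "y": 0, "z": -0.15, "roll": 0, "claw": 8.5}
    - {"x": 0, "y": 0, "z": -0.15, "roll": 0, "claw": 8.5}
    - {"x": 0, "y": 0, "z": -0.15, "roll": 0, "claw": 8.5}

```text
t: 19.85
ee_pos: [0.5627, 0.0231, 0.126]
ee_rot: [-3.139, -0.003, -1.418]
ft_force: [-0.6, -0.7, 0.1]
opening: 0.999
```

Emit:
jog_arm:
  commands:
    - {"x": 0, "y": 0, "z": -3, "roll": 0, "claw": 8.5}
    - {"x": 0, "y": 0, "z": -8, "roll": 0, "claw": 8.5}
    - {"x": 0, "y": 0, "z": -11, "roll": 0, "claw": 8.5}
    - {"x": -2, "y": 0, "z": -11, "roll": 4, "claw": 8.5}
    - {"x": -4, "y": 0, "z": -11, "roll": 8, "claw": 8.5}
    - {"x": -5.5, "y": 0, "z": -11, "roll": 10, "claw": 8.5}
    - {"x": -5.5, "y": 0, "z": -11, "roll": 10, "claw": 8.5}

```text
t: 20.72
ee_pos: [0.5538, 0.0784, 0.2358]
ee_rot: [-3.138, -0.002, -1.591]
ft_force: [-0.0, -0.0, 0.1]
opening: 0.993
```

```bash
python3 st.py; python3 - <<'E'
from h import *
w=eyes.grab_frame('wrist'); save(w,'wrist11.png'); np.save('w11.npy',w,allow_pickle=True)
for q in ('screw_head','screw','holder_seat'): print(q,[(np.round(d['location'],4),round(d['confidence'],2)) for d in nets.mark_of('wrist',q)][:3])
for d in nets.masks_of('wrist','screw_head')[:3]: ys,xs=np.nonzero(d['mask']); print(d['confidence'],xs.min(),xs.max(),ys.min(),ys.max())
g=eyes.grab_frame('side'); save(g,'side11.png',(180,130,340,250),5)
for q in ('screw_head','screw','holder_seat'): print(q,[(np.round(d['location'],4),round(d['confidence'],2)) for d in nets.mark_of('side',q)][:3])
E
```

```text
20.725 [0.5538 0.0784 0.2358] [-1.7982e+02 -1.2000e-01 -9.1160e+01] q [ 0.1419  0.189   0.0079  1.3869 -0.0026 -1.4087] F [-0.  -0.   0.1] T [ 0.03 -0.03  0.07] op 84.8
z [ 0.0031 -0.0022 -1.    ]
screw_head [(array([0.5503, 0.0817, 0.1694]), 0.98)]
screw [(array([0.5567, 0.0879, 0.1624]), 0.59)]
holder_seat [(array([ 0.379 , -0.0335, -0.0014]), 0.65), (array([0.5605, 0.0403, 0.1324]), 0.6)]
0.74 298 356 244 305
screw_head [(array([ 0.5099, -0.4669,  0.0669]), 0.6), (array([0.5566, 0.0791, 0.1634]), 0.53)]
screw [(array([0.5546, 0.0826, 0.1582]), 0.66), (array([ 0.5045, -0.4692,  0.0506]), 0.56)]
holder_seat [(array([0.5616, 0.0341, 0.1314]), 0.88), (array([ 0.469 , -0.4359,  0.0272]), 0.67)]
```

View pics/wrist11.png

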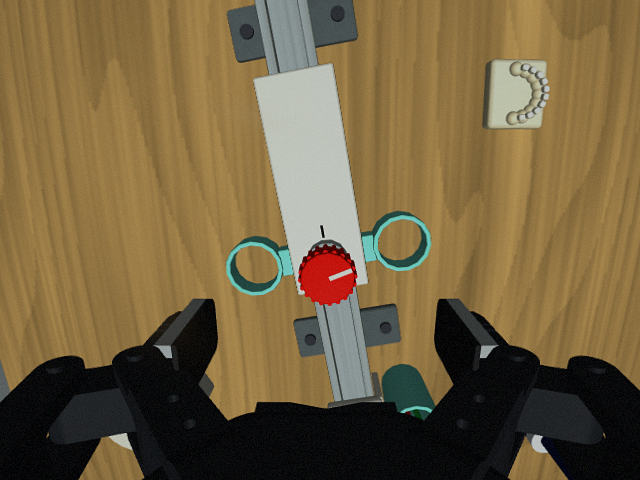

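View pics/side11.png

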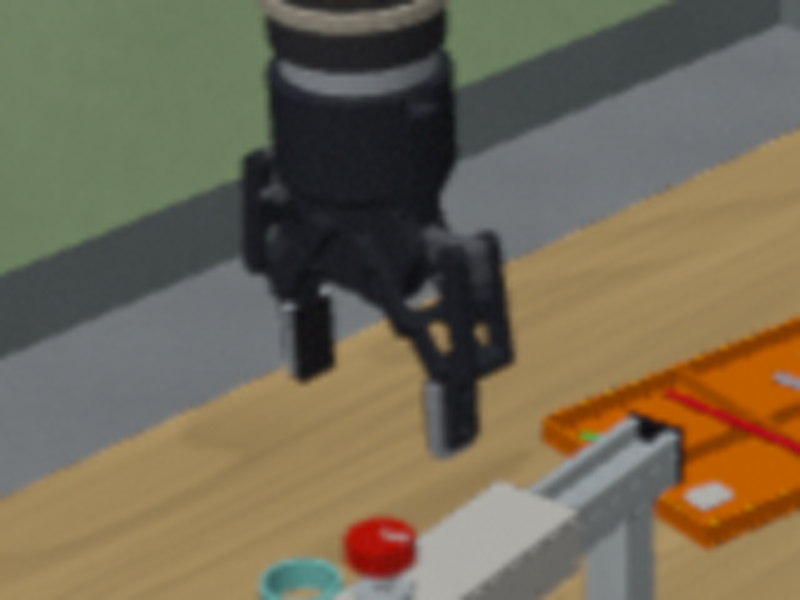

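```bash
python3 - <<'E'
from h import *
w=np.load('w11.npy',allow_pickle=True).item()
im=w['pixels'].astype(int)
save(w,'crop11.png',(280,215,380,315),6)
r=(im[...,0]>150)&(im[...,1]<110); r[:230]=0;r[320:]=0;r[:,:280]=0;r[:,380:]=0
r=cv2.morphologyEx(r.astype(np.uint8),cv2.MORPH_CLOSE,np.ones((7,7)))
ys,xs=np.nonzero(r); print(len(xs),xs.min(),xs.max(),ys.min(),ys.max())
P=toplane(w,np.c_[xs,ys],.1742)*1000
c,rad=cv2.minEnclosingCircle(P.astype(np.float32)); print(c,rad,P.mean(0))
E
```

```text
2468 298 356 250 305
(553.3723754882812, 81.39155578613281) 16.098859786987305 [553.42400531  81.23634445]
```

View pics/crop11.png

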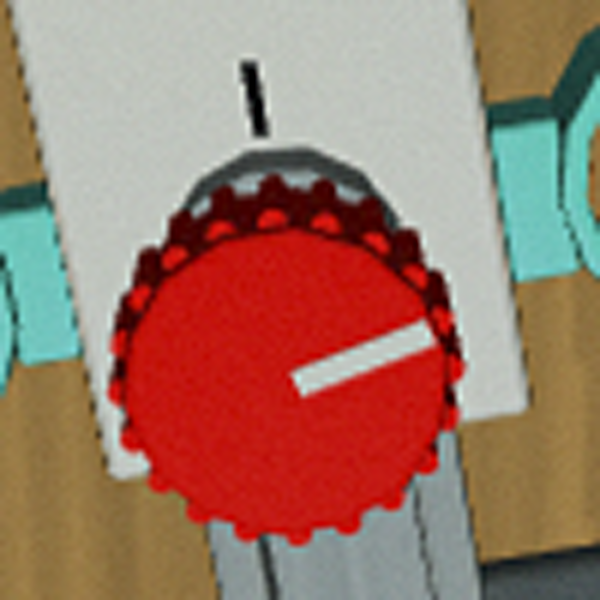

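Emit:
jog_arm:
  commands:
    - {"x": -0.3, "y": 0, "z": 2, "roll": 0, "claw": 7}
    - {"x": -0.3, "y": 0, "z": 4.5, "roll": 0, "claw": 6}
    - {"x": -0.3, "y": 0, "z": 6.3, "roll": 0, "claw": 6}
    - {"x": -0.3, "y": 0, "z": 6.9, "roll": 0, "claw": 6}
    - {"x": -0.3, "y": 0, "z": 6.9, "roll": 0, "claw": 6}
  grip_force: 30

```text
t: 21.8
ee_pos: [0.5542, 0.0804, 0.1669]
ee_rot: [-3.139, -0.002, -1.593]
ft_force: [0.3, -0.7, -0.8]
opening: 0.701
```

```bash
python3 st.py; python3 - <<'E'
from h import *
w=eyes.grab_frame('wrist'); save(w,'wrist12.png')
g=eyes.grab_frame('side'); save(g,'side12.png',(180,130,340,250),5)
E
```

```text
21.8 [0.5542 0.0804 0.1669] [-1.7983e+02 -1.2000e-01 -9.1280e+01] q [ 0.1454  0.201  -0.1284  1.2388 -0.0026 -1.4031] F [ 0.3 -0.7 -0.8] T [0.05 0.07 0.02] op 59.9
z [ 0.0028 -0.0022 -1.    ]
```

View pics/wrist12.png

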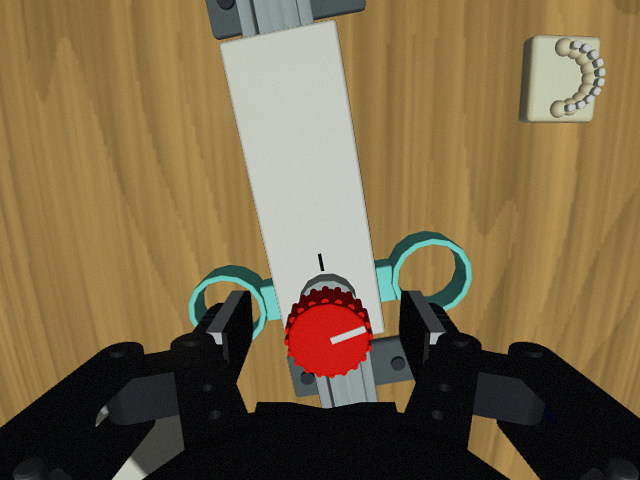

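View pics/side12.png

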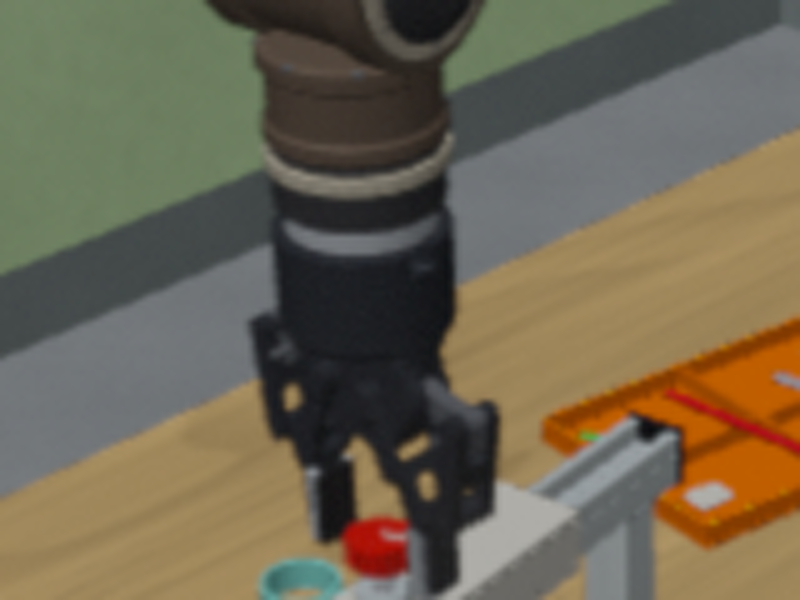

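Emit:
jog_arm:
  commands:
    - {"x": -0.1, "y": 0.1, "z": 0, "roll": 0, "claw": 4.5}
    - {"x": -0.1, "y": 0.1, "z": 0, "roll": 0, "claw": 3.5}
    - {"x": -0.1, "y": 0.1, "z": 0, "roll": 0, "claw": 2.6}
    - {"x": -0.1, "y": 0.1, "z": 0, "roll": 0, "claw": 2.6}
    - {"x": -0.1, "y": 0.1, "z": 0, "roll": 0, "claw": 2.6}
  grip_force: 30

```text
t: 22.52
ee_pos: [0.5533, 0.0816, 0.1673]
ee_rot: [-3.138, -0.002, -1.593]
ft_force: [-1.6, 0.9, 4.6]
opening: 0.343
```

```bash
python3 st.py; python3 - <<'E'
from h import *
w=eyes.grab_frame('wrist'); save(w,'wrist13.png')
E
```

```text
22.525 [0.5533 0.0816 0.1673] [-1.7979e+02 -1.0000e-01 -9.1270e+01] q [ 0.1477  0.199  -0.1302  1.2384 -0.0024 -1.4009] F [-1.6  0.9  4.6] T [0.07 0.39 0.03] op 29.3
z [ 0.0036 -0.0019 -1.    ]
```

View pics/wrist13.png

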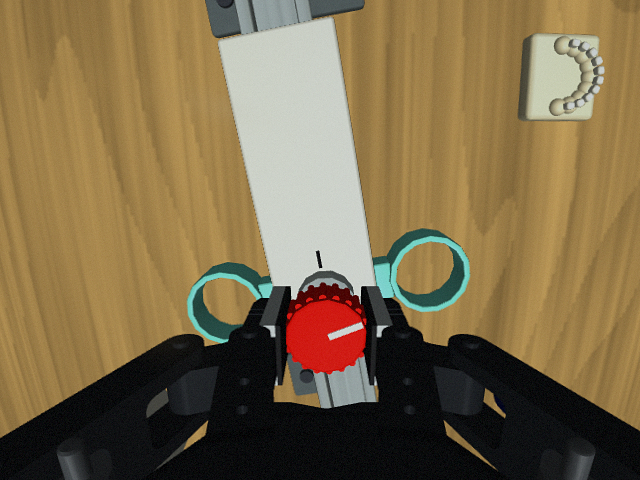

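Emit:
jog_arm:
  commands:
    - {"x": 0, "y": 0, "z": 0, "roll": -8, "claw": 2.6}
    - {"x": 0, "y": 0, "z": 0, "roll": -16, "claw": 2.6}
    - {"x": 0, "y": 0, "z": 0, "roll": -24, "claw": 2.6}
    - {"x": 0, "y": 0, "z": 0, "roll": -24, "claw": 2.6}

```text
t: 23.08
ee_pos: [0.5538, 0.0817, 0.1675]
ee_rot: [-3.138, -0.003, -1.173]
ft_force: [-1.1, 0.1, 5.6]
opening: 0.34
```

```bash
python3 st.py; python3 - <<'E'
from h import *
w=eyes.grab_frame('wrist'); save(w,'wrist14.png',(200,180,460,420),3)
E
```

```text
23.075 [0.5538 0.0817 0.1675] [-179.79   -0.19  -67.21] q [ 0.1477  0.199  -0.1297  1.2377 -0.0023 -1.821 ] F [-1.1  0.1  5.6] T [0.18 0.11 0.07] op 29.0
z [ 0.0047 -0.0017 -1.    ]
```

View pics/wrist14.png

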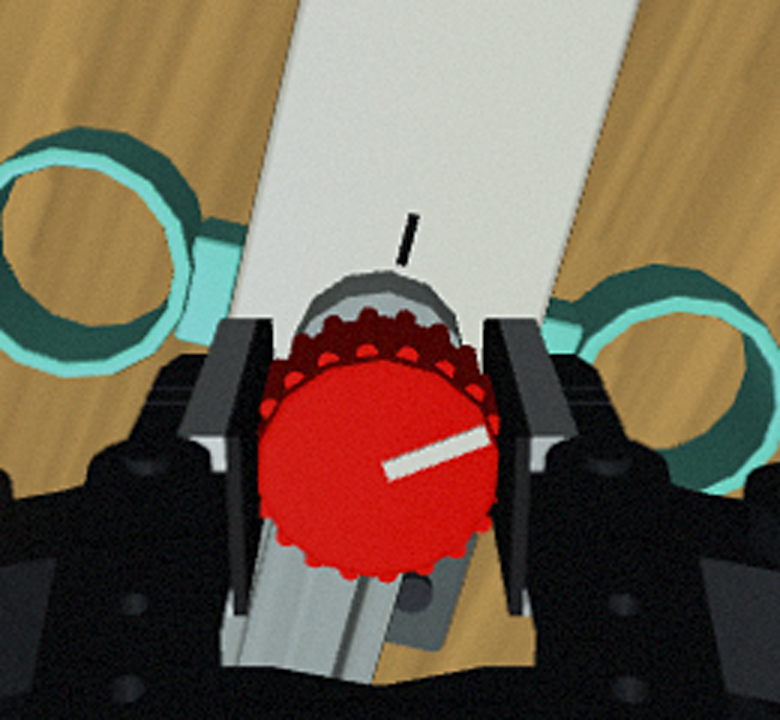

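Emit:
jog_arm:
  commands:
    - {"x": 0, "y": 0, "z": 0, "roll": -8, "claw": 2.6}
    - {"x": 0, "y": 0, "z": 0, "roll": -14, "claw": 2.6}
    - {"x": 0, "y": 0, "z": 0, "roll": -14, "claw": 2.6}

```text
t: 23.5
ee_pos: [0.554, 0.0819, 0.1676]
ee_rot: [-3.138, -0.004, -0.929]
ft_force: [0.4, 1.4, 6.0]
opening: 0.34
```

Emit:
jog_arm:
  commands:
    - {"x": 0, "y": 0, "z": 0, "roll": -8, "claw": 2.6}
    - {"x": 0, "y": 0, "z": 0, "roll": -14, "claw": 2.6}
    - {"x": 0, "y": 0, "z": 0, "roll": -14, "claw": 2.6}

```text
t: 23.88
ee_pos: [0.5543, 0.0821, 0.1677]
ee_rot: [-3.139, -0.005, -0.684]
ft_force: [0.1, 2.3, 5.3]
opening: 0.34
```

Emit:
jog_arm:
  commands:
    - {"x": 0, "y": 0, "z": 0, "roll": -8, "claw": 2.6}
    - {"x": 0, "y": 0, "z": 0, "roll": -14, "claw": 2.6}
    - {"x": 0, "y": 0, "z": 0, "roll": -14, "claw": 2.6}

```text
t: 24.25
ee_pos: [0.5544, 0.0823, 0.1676]
ee_rot: [-3.14, -0.005, -0.442]
ft_force: [2.9, 4.2, 5.2]
opening: 0.335
```

Emit:
jog_arm:
  commands:
    - {"x": 0, "y": 0, "z": 0, "roll": -8, "claw": 2.6}
    - {"x": 0, "y": 0, "z": 0, "roll": -8, "claw": 2.6}

```text
t: 24.5
ee_pos: [0.5541, 0.0821, 0.1673]
ee_rot: [-3.141, -0.005, -0.304]
ft_force: [2.5, 4.3, 5.2]
opening: 0.335
```

```bash
python3 st.py; python3 - <<'E'
from h import *
w=eyes.grab_frame('wrist'); save(w,'wrist15.png',(200,180,460,420),3)
E
```

```text
24.5 [0.5541 0.0821 0.1673] [-179.96   -0.29  -17.42] q [ 1.4790e-01  1.9920e-01 -1.2960e-01  1.2370e+00 -1.6000e-03 -2.6896e+00] F [2.5 4.3 5.2] T [ 0.91 -0.53 -0.  ] op 28.6
z [ 5.1e-03 -9.0e-04 -1.0e+00]
```

View pics/wrist15.png

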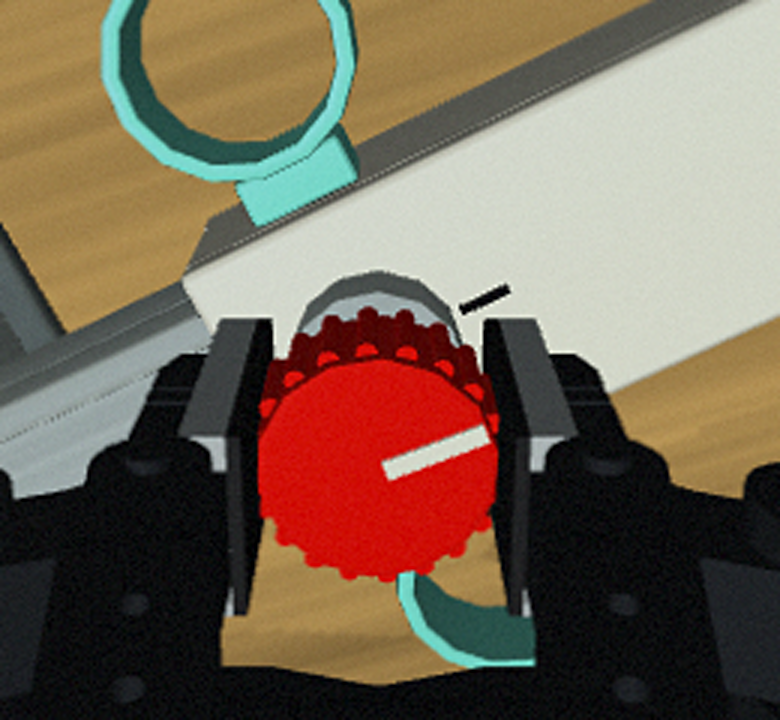

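Emit:
jog_arm:
  commands:
    - {"x": 0, "y": 0, "z": 0, "roll": -4, "claw": 2.6}
    - {"x": 0, "y": 0, "z": 0, "roll": -4, "claw": 2.6}

```text
t: 24.8
ee_pos: [0.5532, 0.0814, 0.1666]
ee_rot: [3.14, -0.004, -0.235]
ft_force: [2.3, 2.7, 1.7]
opening: 0.339
```

Emit:
jog_arm:
  commands:
    - {"x": 0, "y": 0, "z": 0, "roll": -3, "claw": 2.6}
    - {"x": 0, "y": 0, "z": 0, "roll": -3, "claw": 2.6}

```text
t: 25.05
ee_pos: [0.5529, 0.0812, 0.1661]
ee_rot: [3.139, -0.002, -0.183]
ft_force: [1.5, 1.2, -0.2]
opening: 0.335
```

The push fell from 5.2 N to 0 at about 80° back, so the thread has opened. I'm following the screw down gently.

Emit:
jog_arm:
  commands:
    - {"x": 0, "y": 0, "z": 0.05, "roll": 0, "claw": 2.6}
    - {"x": 0, "y": 0, "z": 0.1, "roll": 0, "claw": 2.6}
    - {"x": 0, "y": 0, "z": 0.1, "roll": 0, "claw": 2.6}

```text
t: 25.42
ee_pos: [0.5528, 0.0812, 0.1653]
ee_rot: [3.139, -0.002, -0.18]
ft_force: [0.3, -0.1, -0.2]
opening: 0.336
```

```bash
python3 st.py
```

```text
25.425 [0.5528 0.0812 0.1653] [ 1.7986e+02 -1.4000e-01 -1.0320e+01] q [ 0.1474  0.2    -0.1331  1.2362 -0.0031 -2.814 ] F [ 0.3 -0.1 -0.2] T [ 0.07 -0.17  0.05] op 28.7
z [ 0.002  -0.0028 -1.    ]
```

Emit:
jog_arm:
  commands:
    - {"x": 0, "y": 0, "z": 0.05, "roll": 0, "claw": 2.6}
    - {"x": 0, "y": 0, "z": 0.1, "roll": 0, "claw": 2.6}
    - {"x": 0, "y": 0, "z": 0.1, "roll": 0, "claw": 2.6}

```text
t: 25.8
ee_pos: [0.5529, 0.0813, 0.1646]
ee_rot: [3.139, -0.003, -0.179]
ft_force: [-1.1, -1.5, -0.3]
opening: 0.339
```

Emit:
jog_arm:
  commands:
    - {"x": 0, "y": 0, "z": 0.05, "roll": 0, "claw": 2.6}
    - {"x": 0, "y": 0, "z": 0.1, "roll": 0, "claw": 2.6}
    - {"x": 0, "y": 0, "z": 0.1, "roll": 0, "claw": 2.6}

```text
t: 26.18
ee_pos: [0.5531, 0.0814, 0.1642]
ee_rot: [3.14, -0.004, -0.179]
ft_force: [-2.6, -2.6, 3.9]
opening: 0.34
```

Emit:
jog_arm:
  commands:
    - {"x": 0, "y": 0, "z": 0.05, "roll": 0, "claw": 2.6}
    - {"x": 0, "y": 0, "z": 0.05, "roll": 0, "claw": 2.6}

```text
t: 26.42
ee_pos: [0.5531, 0.0814, 0.1641]
ee_rot: [3.14, -0.004, -0.179]
ft_force: [-4.4, -2.5, 7.0]
opening: 0.339
```

```bash
python3 st.py
```

```text
26.425 [0.5531 0.0814 0.1641] [179.9   -0.23 -10.27] q [ 0.1476  0.1996 -0.1364  1.2316 -0.0029 -2.8147] F [-4.4 -2.5  7. ] T [-0.44  0.92 -0.03] op 28.9
z [ 0.0037 -0.0024 -1.    ]
```

Emit:
jog_arm:
  commands:
    - {"x": 0, "y": 0, "z": -0.05, "roll": 0, "claw": 2.6}
    - {"x": 0, "y": 0, "z": -0.05, "roll": 0, "claw": 4}
    - {"x": 0, "y": 0, "z": -0.05, "roll": 0, "claw": 4}
    - {"x": 0, "y": 0, "z": -0.05, "roll": -8, "claw": 4}
    - {"x": 0, "y": 0, "z": -0.05, "roll": -15, "claw": 4}
    - {"x": 0, "y": 0, "z": -0.05, "roll": -15, "claw": 4}

```text
t: 27.18
ee_pos: [0.5534, 0.0817, 0.1636]
ee_rot: [3.139, -0.003, 0.081]
ft_force: [-0.2, 0.3, 0.1]
opening: 0.47
```

```bash
python3 st.py; python3 - <<'E'
from h import *
w=eyes.grab_frame('wrist'); save(w,'wrist16.png',(200,180,460,420),3)
g=eyes.grab_frame('side'); save(g,'side16.png',(180,150,340,270),5)
E
```

```text
27.175 [0.5534 0.0817 0.1636] [ 1.7988e+02 -1.7000e-01  4.6600e+00] q [ 1.4780e-01  2.0070e-01 -1.3610e-01  1.2311e+00 -2.3000e-03 -3.0752e+00] F [-0.2  0.3  0.1] T [-0.03  0.01 -0.  ] op 40.1
z [ 0.0032 -0.0019 -1.    ]
```

View pics/wrist16.png

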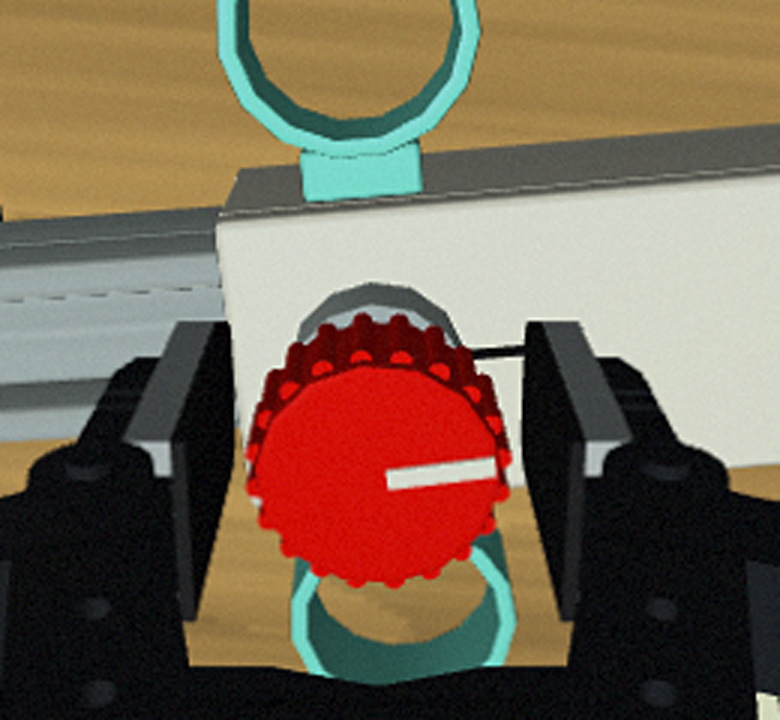

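View pics/side16.png

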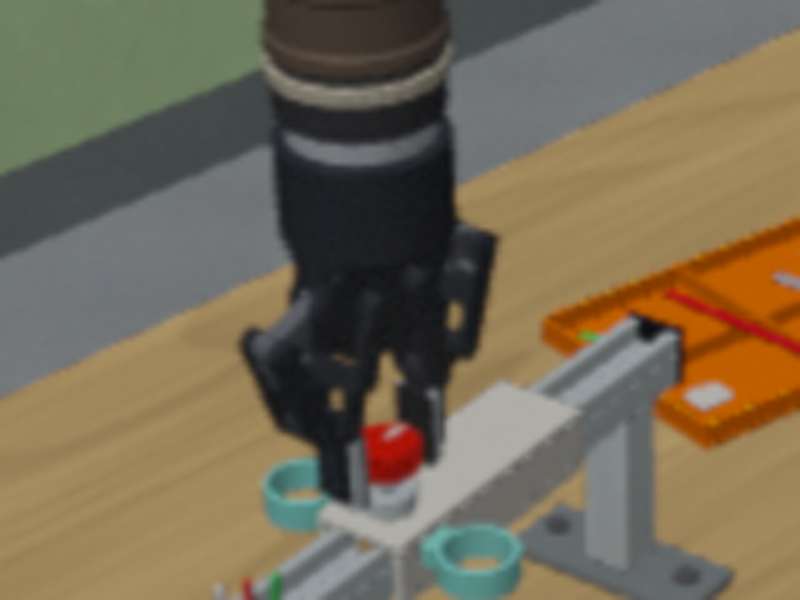

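Emit:
jog_arm:
  commands:
    - {"x": 0, "y": 0, "z": 0, "roll": 0, "claw": 3.2}
    - {"x": 0, "y": 0, "z": 0, "roll": 0, "claw": 2.6}
    - {"x": 0, "y": 0, "z": 0, "roll": 0, "claw": 2.6}
    - {"x": 0, "y": 0, "z": 0, "roll": 0, "claw": 2.6}
  grip_force: 30

```text
t: 27.78
ee_pos: [0.5533, 0.0817, 0.1639]
ee_rot: [3.139, -0.003, 0.082]
ft_force: [0.3, 1.2, 1.4]
opening: 0.333
```

Emit:
jog_arm:
  commands:
    - {"x": 0, "y": 0, "z": 0.01, "roll": 9, "claw": 2.6}
    - {"x": 0, "y": 0, "z": 0.02, "roll": 18, "claw": 2.6}
    - {"x": 0, "y": 0, "z": 0.03, "roll": 27, "claw": 2.6}
    - {"x": 0, "y": 0, "z": 0.04, "roll": 36, "claw": 2.6}

```text
t: 28.28
ee_pos: [0.5531, 0.0808, 0.1635]
ee_rot: [3.14, -0.005, -0.552]
ft_force: [-0.7, -3.2, 1.4]
opening: 0.337
```

```bash
python3 st.py
```

```text
28.275 [0.5531 0.0808 0.1635] [179.9   -0.26 -31.6 ] q [ 0.1471  0.2003 -0.1369  1.2312 -0.0042 -2.4429] F [-0.7 -3.2  1.4] T [-0.49  0.15  0.04] op 28.8
z [ 0.003  -0.0038 -1.    ]
```

Emit:
jog_arm:
  commands:
    - {"x": 0, "y": 0, "z": 0.01, "roll": 9, "claw": 2.6}
    - {"x": 0, "y": 0, "z": 0.02, "roll": 18, "claw": 2.6}
    - {"x": 0, "y": 0, "z": 0.03, "roll": 27, "claw": 2.6}
    - {"x": 0, "y": 0, "z": 0.04, "roll": 36, "claw": 2.6}
    - {"x": 0, "y": 0, "z": 0.05, "roll": 45, "claw": 2.6}
    - {"x": 0, "y": 0, "z": 0.06, "roll": 54, "claw": 2.6}
    - {"x": 0, "y": 0, "z": 0.07, "roll": 63, "claw": 2.6}
    - {"x": 0, "y": 0, "z": 0.08, "roll": 72, "claw": 2.6}

```text
t: 29.28
ee_pos: [0.5526, 0.0811, 0.1626]
ee_rot: [-3.139, -0.003, -1.808]
ft_force: [-2.7, -1.2, 1.7]
opening: 0.335
```

```bash
python3 st.py; python3 - <<'E'
from h import *
w=eyes.grab_frame('wrist'); save(w,'wrist17.png',(200,180,460,420),3)
E
```

```text
29.275 [0.5526 0.0811 0.1626] [-1.7985e+02 -1.5000e-01 -1.0359e+02] q [ 0.1473  0.2003 -0.1387  1.2303 -0.0034 -1.1863] F [-2.7 -1.2  1.7] T [-0.13  0.61  0.03] op 28.6
z [ 0.002  -0.0031 -1.    ]
```

View pics/wrist17.png

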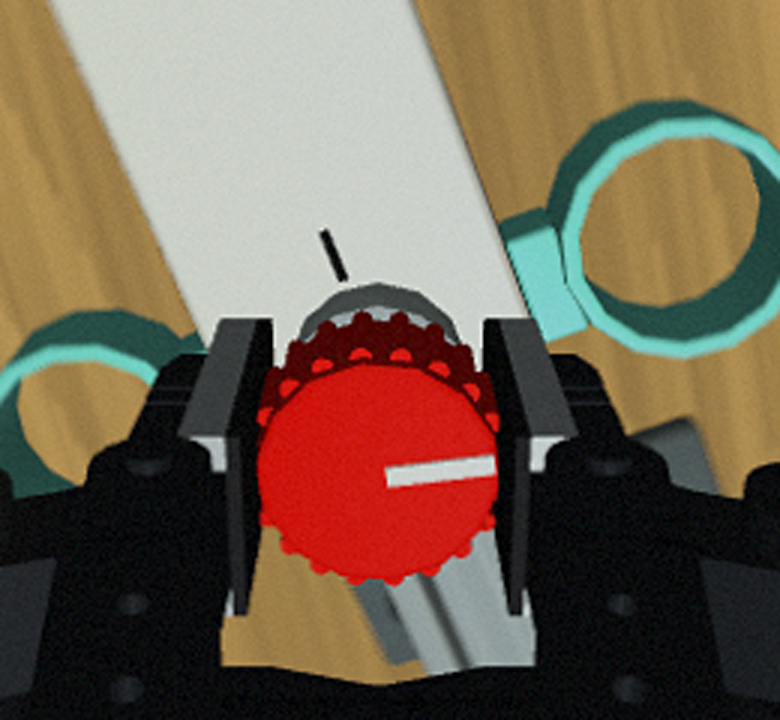

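The screw turns with the hand, 108° forward so far, and the force stays low. I'm continuing.

Emit:
jog_arm:
  commands:
    - {"x": 0, "y": 0, "z": 0.01, "roll": 9, "claw": 2.6}
    - {"x": 0, "y": 0, "z": 0.02, "roll": 18, "claw": 2.6}
    - {"x": 0, "y": 0, "z": 0.03, "roll": 27, "claw": 2.6}
    - {"x": 0, "y": 0, "z": 0.04, "roll": 36, "claw": 2.6}
    - {"x": 0, "y": 0, "z": 0.05, "roll": 45, "claw": 2.6}
    - {"x": 0, "y": 0, "z": 0.06, "roll": 54, "claw": 2.6}
    - {"x": 0, "y": 0, "z": 0.07, "roll": 63, "claw": 2.6}
    - {"x": 0, "y": 0, "z": 0.08, "roll": 72, "claw": 2.6}

```text
t: 30.32
ee_pos: [0.5531, 0.0822, 0.1619]
ee_rot: [-3.141, 0.003, -3.061]
ft_force: [-1.1, 2.8, 0.9]
opening: 0.34
```

Emit:
jog_arm:
  commands:
    - {"x": 0, "y": 0, "z": 0.01, "roll": 9, "claw": 2.6}
    - {"x": 0, "y": 0, "z": 0.02, "roll": 18, "claw": 2.6}
    - {"x": 0, "y": 0, "z": 0.03, "roll": 27, "claw": 2.6}
    - {"x": 0, "y": 0, "z": 0.04, "roll": 36, "claw": 2.6}
    - {"x": 0, "y": 0, "z": 0.05, "roll": 45, "claw": 2.6}
    - {"x": 0, "y": 0, "z": 0.06, "roll": 54, "claw": 2.6}
    - {"x": 0, "y": 0, "z": 0.07, "roll": 63, "claw": 2.6}
    - {"x": 0, "y": 0, "z": 0.08, "roll": 72, "claw": 2.6}

```text
t: 31.32
ee_pos: [0.5538, 0.0821, 0.1612]
ee_rot: [3.138, 0.003, 1.965]
ft_force: [0.8, 2.4, -0.2]
opening: 0.338
```

```bash
python3 st.py
```

```text
31.325 [0.5538 0.0821 0.1612] [1.7979e+02 1.5000e-01 1.1259e+02] q [ 0.1479  0.2013 -0.1407  1.2247 -0.0016  1.3245] F [ 0.8  2.4 -0.2] T [ 0.41 -0.25  0.03] op 28.9
z [ 0.0043 -0.001  -1.    ]
```

Emit:
jog_arm:
  commands:
    - {"x": 0, "y": 0, "z": 0.02, "roll": 9, "claw": 2.6}
    - {"x": 0, "y": 0, "z": 0.04, "roll": 18, "claw": 2.6}
    - {"x": 0, "y": 0, "z": 0.05, "roll": 27, "claw": 2.6}
    - {"x": 0, "y": 0, "z": 0.06, "roll": 36, "claw": 2.6}
    - {"x": 0, "y": 0, "z": 0.07, "roll": 45, "claw": 2.6}
    - {"x": 0, "y": 0, "z": 0.08, "roll": 54, "claw": 2.6}
    - {"x": 0, "y": 0, "z": 0.09, "roll": 63, "claw": 2.6}
    - {"x": 0, "y": 0, "z": 0.1, "roll": 72, "claw": 2.6}

```text
t: 32.33
ee_pos: [0.5543, 0.0814, 0.1604]
ee_rot: [3.136, -0.002, 0.708]
ft_force: [1.7, -0.1, 0.9]
opening: 0.336
```

Emit:
jog_arm:
  commands:
    - {"x": 0, "y": 0, "z": 0.01, "roll": 9, "claw": 2.6}
    - {"x": 0, "y": 0, "z": 0.02, "roll": 18, "claw": 2.6}
    - {"x": 0, "y": 0, "z": 0.03, "roll": 26, "claw": 2.6}
    - {"x": 0, "y": 0, "z": 0.03, "roll": 26, "claw": 2.6}

```text
t: 32.83
ee_pos: [0.5539, 0.0813, 0.16]
ee_rot: [3.138, -0.004, 0.26]
ft_force: [1.5, -2.1, 1.1]
opening: 0.336
```

```bash
python3 st.py; python3 - <<'E'
from h import *
w=eyes.grab_frame('wrist'); save(w,'wrist18.png')
g=eyes.grab_frame('side'); save(g,'side18.png',(180,150,340,270),5)
f=eyes.grab_frame('top'); save(f,'top18.png')
E
```

```text
32.825 [0.5539 0.0813 0.16  ] [179.79  -0.22  14.89] q [ 0.1473  0.2015 -0.143   1.2221 -0.0032  3.029 ] F [ 1.5 -2.1  1.1] T [-0.19 -0.33 -0.02] op 28.7
z [ 0.0046 -0.0026 -1.    ]
```

View pics/wrist18.png

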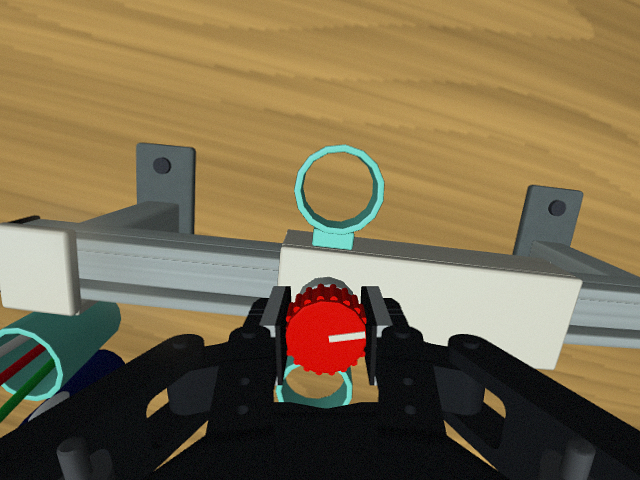

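View pics/side18.png

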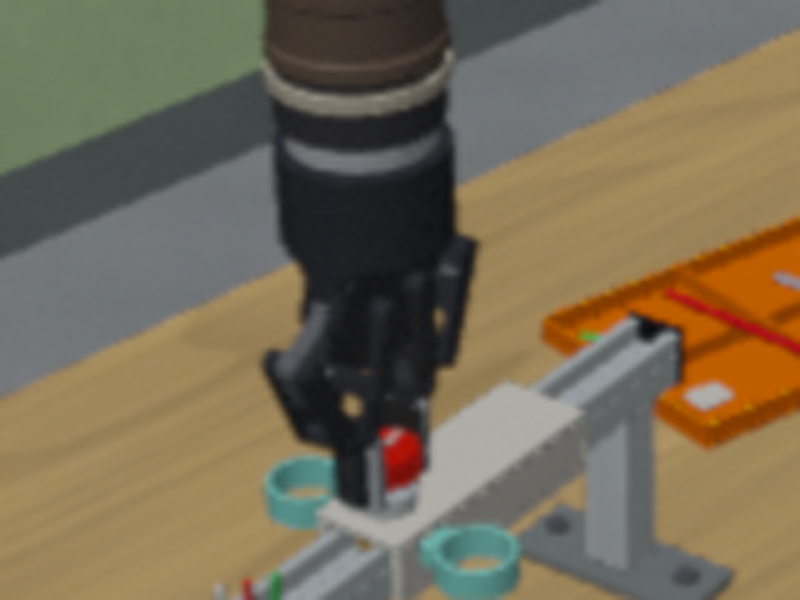

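View pics/top18.png

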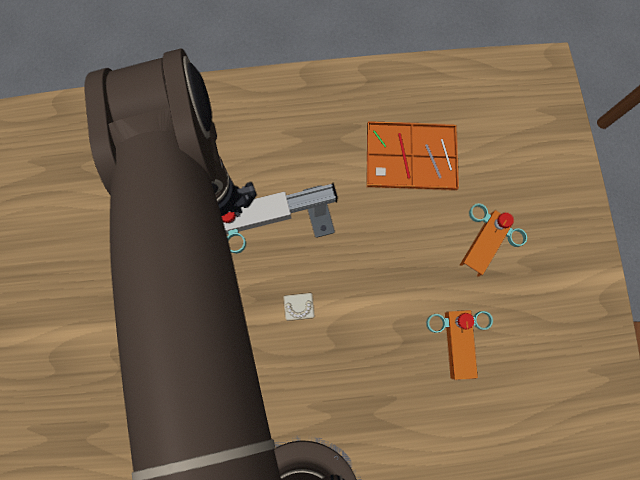

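```bash
python3 - <<'E'
from h import *
w=eyes.grab_frame('wrist'); im=w['pixels'][:,:,::-1].copy()
a=np.radians(98.85); u=np.array([np.cos(a),np.sin(a)]); v=np.array([u[1],-u[0]]); c=np.array([.5577,.0550])
def L(s,x,z): return np.r_[c+s*u+x*v,z]
# recentre lateral: rail passes (0.5623,0.0249)
c=np.array([.5623,.0249])+u*.0305
def line(A,B,col):
    P=proj(w,np.array([A,B])).round().astype(int); cv2.line(im,tuple(map(int,P[0])),tuple(map(int,P[1])),col,1)
for x in(-.015,.015): line(L(-.12,x,.13),L(.13,x,.13),(255,0,0))
sc=np.array([.5534,.0815]); s0=(sc-c)@u; print('screw s',s0,'lat',(sc-c)@v)
m=s0-.046
for x in(-.0235,.0235): line(L(m-.068,x,.136),L(m+.068,x,.136),(0,255,0))
for e in(-.068,.068): line(L(m+e,-.0235,.136),L(m+e,.0235,.136),(0,255,0))
cv2.imwrite('pics/ov.png',im)
E
```

```text
screw s 0.026795397403176546 lat -8.623463383350872e-05
```

View pics/ov.png

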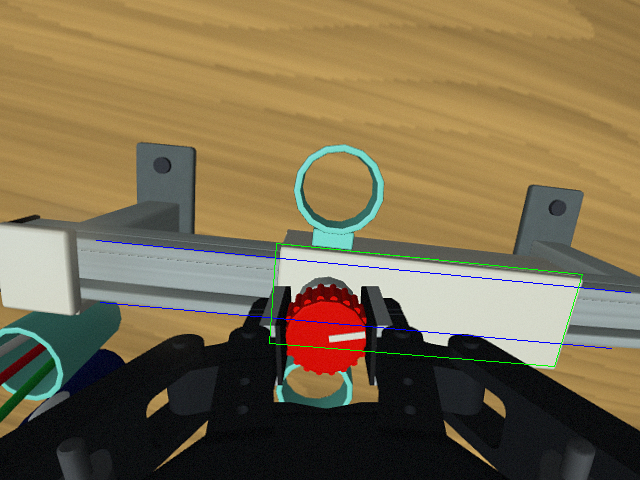

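Emit:
jog_arm:
  commands:
    - {"x": 0, "y": 0, "z": 0.03, "roll": 2, "claw": 2.6}
    - {"x": 0, "y": 0, "z": 0.03, "roll": 2, "claw": 2.6}
    - {"x": 0, "y": 0, "z": 0.03, "roll": 2, "claw": 2.6}

```text
t: 33.4
ee_pos: [0.5537, 0.0814, 0.1598]
ee_rot: [3.138, -0.004, 0.222]
ft_force: [2.5, -3.1, 5.0]
opening: 0.338
```

```bash
python3 st.py; python3 -c "
from bench import env
print(env.sign_off())"
```

```text
33.4 [0.5537 0.0814 0.1598] [179.81  -0.21  12.74] q [ 0.1475  0.2014 -0.1435  1.2219 -0.0031  3.0667] F [ 2.5 -3.1  5. ] T [-0.64 -0.6   0.05] op 28.9
z [ 0.0043 -0.0025 -1.    ]
the job is handed in; nothing more can be done
None
```

The white holder is seated on the rail and its red screw is started about one turn. I handed the job in at 33.4 s, with the gripper still holding the screw head.

- **Seating:** The holder met the rail at the expected height, with about 13 N when seated. In the last wrist picture the outline predicted for a seated holder matched to within a few pixels. The nut plate in the slot was judged from that height only; it was not seen directly.
- **Thread start:** I turned the screw backward about 80°. The downward push then fell from about 5 N to 0, and the screw followed 3.4 mm down. The white line on the head lined up with the mark on the holder.
- **Forward turn:** I regripped and turned about 352° forward, going down 4.1 mm with it (4 mm per turn is the thread). Vertical force stayed under 6 N while turning forward; the highest press on the screw was about 7 N, after the drop. At hand-in the push was 5 N down with the screw held (opening 29 mm).
- **Bystanders:** The last top picture shows the plaster cast, the tray and both orange look-alikes in place. The arm hid the jaw model and most of the toothbrush there, so those two were not checked at the end; no move went near them.
- **Setback:** Early on, the last joint hit its limit and the tool tilted about 6°. I corrected that in free air before grasping.

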